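Set a steep: bottom the infuser stick in the flask and start the timer

TASK

Set the steep going: draw the infuser stick out of the pick caddy by its knob, lower it into the blue flask and push it gently down, keeping hold of it, until its tip stands on the bottom and the sliding cap sits on the mouth, then let go. Next start the timer: slide it back against the bottle rail, press its orange button right in with the timer braced there, and let the button spring out. Leave flask and timer standing where they are, and do not shift or knock over the jug, cup, jigger, ice tray or bottle.

Things in the scene. Friction and masses are not known exactly. Their poses are not given: they have to be found in the camera images.
- stick: Loose steel infuser stick, 190 mm long, 0.085 kg plus the cap, standing upright in the caddy's well at the start. Perforated barrel 14 mm in diameter over the lower 66 mm, then an 8 mm stem, then an oak knob 16 mm in diameter from 160 to 190 mm above the tip. Origin at the centre of its flat tip; z runs up along the stick.
- stick_knob (a point): Centre of the stick's knob (half-way up the knob, 175 mm above the tip), the place to grip it; the grip is 16 mm wide.
- cap_underside (a point): The point on the stick's axis in the plane of the underside of the cap's brass flange (48 mm in diameter, 6 mm thick, with a hub 15 mm in diameter and 8 mm high on top). A cork plug below it, 26 mm tapering to 22 mm in diameter, reaches 8 mm down. The underside bears on the flask's rim in the end.
- cap (a joint): Height of the sliding cap on the stem: 0 puts the flange's underside 84 mm above the tip; grows upward, to 0.045 m. It slides stiffly: about 2.5 N moves it, so it stays where it is left and holds the stick up on the rim unless the stick is pushed down. With the tip on the flask's floor and the flange on the rim it reads 0.034.
- caddy: Fixed white ceramic pick caddy, 100 mm along its y, about 95 mm along its x, 56 mm high; its front half (-x) is a tilt-out bin of cocktail picks with ball heads up to 90 mm high, which may lean out towards -x by 40 mm. Origin at the centre of the underside, z up.
- caddy_well (a point): Centre of the mouth of the caddy's well, 56 mm above the trolley top: a vertical hole 16 mm in diameter and 44 mm deep in which the stick stands.
- flask: Loose blue stoneware flask with a white band, 124 mm high, 0.6 kg: body 82 mm in diameter up to 74 mm, shoulder to a neck 46 mm in diameter. Origin at the centre of the underside, z up.
- flask_mouth (a point): Centre of the flask's mouth, at rim height (124 mm above its underside). The bore of the neck is 36 mm in diameter.
- flask_floor (a point): Centre of the flask's inner floor, 118 mm below the rim.
- timer: Loose white digital timer, 0.16 kg, standing upright: foot 40 mm deep (x), 68 mm wide (y), 42 mm high, display leaning back above it, 70 mm high in all. Its front with the orange button faces its own -x, roughly towards the robot; its back faces the bottle rail with a gap. Origin at the centre of the underside, z up.
- button_face (a point): Centre of the front face of the round orange button (26 mm in diameter), 24 mm above the trolley top; it stands 11 mm out of the timer's foot and is pressed towards the timer's +x. The timer itself slides when pushed with 1 to 2 N, before the button gives.
- timer_button (a joint): Travel of the timer's button: 0 out, 0.004 m fully in. It is sprung: starts to give at 2 N, fully in at 4 N, and comes back when let go.
- timer_back (a point): Centre of the back face of the timer's foot, 21 mm above the trolley top and 20 mm behind the timer's middle.
- rail: Fixed bottle rail across the trolley: an oak upstand 14 mm thick (x), 880 mm long (y), 42 mm high, with a thin brass bar above it up to 68 mm. Origin at the centre of its underside, so its front face lies 7 mm towards the robot (-x). The timer is braced against this face.
- jug: Bystander: loose glass cocktail jug, 94 mm in diameter, 150 mm high, handle on its +y reaching 81 mm from the axis. Origin at the centre of the underside.
- julep_cup: Bystander: loose steel julep cup, 76 mm in diameter, 88 mm high. Origin at the centre of the underside.
- jigger: Bystander: loose copper jigger, 46 mm in diameter, 80 mm high. Origin at the centre of the underside.
- ice_tray: Bystander: loose teal silicone ice tray, 165 by 112 mm, 30 mm high. Origin at the centre of the underside.
- swing_bottle: Bystander: loose closed green swing-top bottle, 72 mm in diameter, 213 mm high. Origin at the centre of the underside.
There are look-alikes about, which are no part of the job. Leave any purple look-alike of the stick alone. Leave any red look-alike of the timer alone.

How it is judged:
By the outcome, as a careful person would: the job done as asked, in the order asked, and still so for the second after the job is handed in, with the robot touching nothing.
It also fails if it takes over 72 s, if anything falls off the work surface, if the arm or the gripper's body presses on something with over 40 N, if the wrist force passes 120 N, or if a joint passes its speed limit or range.

ROBOT

A 6-joint arm with a two-finger parallel gripper is mounted at the origin on the work surface. World frame = base frame: x ahead of the robot, y to its left, z up, the work surface at z = 0. Lengths are in m, angles in rad, forces in N, time in s.
With the tool pointing down it reaches from about 0.375 to 0.925 m from the base axis. Payload 5.7 kg.
Tool frame: the origin (TCP) lies midway between the tips of the shut fingers; the grasp point (between the pads) lies 19 mm behind it; z points along the fingers, y is the direction in which the jaws open and shut (so a half turn about z gives the same grasp; the last joint's range is limited). The gripper opens to 85 mm and grips with 20 to 120 N. Pads are 22 mm wide; open, the fingers measure 114 mm over their backs; the gripper's body (76 mm by 85 mm) begins 54 mm behind the grasp point. The pads swing forward as they close: fully open they stand 13 mm farther back than shut.
Start: joints at [-1.314, 0.359, 1.51, -0, 1.272, -0.115], TCP at [0.218, -0.559, 0.231] pointing down, gripper open.
Joint ranges: [-2.97, 2.97], [-1.01, 2.36], [0.21, 2.38], [-0.96, 4.11], [0.2, 2.71], [-2.98, 2.98]. Speed limits (rad/s): [2.39, 2.39, 3.14, 3.14, 3.14, 3.14].

INTERFACE

Orientations are given as a rotation vector (axis times angle).
In Python, from plant import manip, imaging, nets gives the robot as it stands.
- The arm moves only by the shell command python3 -m crank 'ROWS'. ROWS is JSON, a list of rows, each a list of 7 numbers: the opening, from 0 (shut) to 1 (fully open), then the shift along the tool's x, y, z in cm, then the turn, a rotation vector about the tool's x, y, z in degrees. A call has 1 to 5 rows; each row shifts and turns the commanded pose from where the row before left it, along the tool's axes as they then stand; what a row does not reach is not made up. A row lasts 1/12 s, in which the tool goes at most 41.7 mm and 7.16 degrees, less where a joint would pass 70% of its speed; a pose out of reach is approached as far as the arm can. A call is refused whole if a number of a shift passes 4.17 or a number of a turn 7.16, either way. A call with a gripper value outside its range is refused whole. The fingers move at their own pace and stop on an object; the grip force is fixed at half the most. Time passes only in rows, so rows that do not move let the fingers close. It gives the time, the measured TCP pose, the force and the opening at its end, in the units of the state.
- manip.sense(): the state, without advancing time (a new reading comes with each control period).
- imaging.camera(name): name is "scene" or "top"; returns a dict with "image" (384x512x3 uint8, blue, green, red), "camera_matrix" (3x3 intrinsics, pixels), "k1" (the pictures are not rectified: a ray, as slopes to the right and down, at radius r is drawn at 1 + k1 r^2 times it, then the intrinsics apply), "position" and "attitude" of the camera in the world. Camera axes: x right, y up, looking along -z (the intrinsics and any distortion apply to the point x, -y, -z); pixel columns grow to the right and rows downward; lengths in m; the calibration is good to about 2 mm. A picture is of the moment at which its call begins. There is no depth.
- manip.close_job(): hands the job in, once; it reports no verdict.
Trained networks look in a picture, given as the dict that the camera call returned (one of the last four; its "shot" number tells which), for a name from the list of things; names that differ only in an ending like _2 or _b are one class to them, and where a whole thing is asked for, a point or a joint stands for the part that bears it (a point fixed in the world has none). Each returns a list of dicts, best first, with "p" (0 to 1); they miss things now and then, are a little off and sometimes report something else, mostly with a low value. They report only what shows in the picture. A call takes as long as a camera call. They do not tell look-alikes from the thing itself.
- nets.spot_in(picture, name): "box" ([left, top, right, bottom] in pixels, round what is visible of it).
- nets.cut_out(picture, name): "pixels" (384x512 bool, what is visible of it) and "box" ([left, top, right, bottom] in pixels, round what is visible of it).
- nets.place_of(picture, name): "at" ([column, row] in pixels: a listed point, or the origin of a listed thing).
The state is a dict: "time_s": time; "joint_positions": joint angles; "joint_vel": joint speeds; "tau": joint torques, N m; "ee_pos": TCP position; "ee_rot": TCP orientation; "force": force on the tool from outside, world axes, zero at the start; "torque": the same for the moment, N m; "width": finger opening in m.
Only numpy, scipy, OpenCV 4.12 (cv2) and the standard library are available. Lean on these libraries where they do the work, as an engineer would, in place of code of your own. Each camera call takes 0.05 s, during which the arm holds its last target.

## Working session

There is one attempt and no reset: what is moved stays moved. The work goes in short steps, Python scripts to look and compute and a shell command to move; the robot and the scene stay as the last step left them, time stands still between calls to the robot, and variables do not carry over. Pictures are saved under pics/ and viewed, and the job is handed in when it is done.

```bash
mkdir -p pics; ls
python3 - <<'E'
from plant import manip, imaging, nets
import cv2
for n in ("scene","top"):
    p=imaging.camera(n); cv2.imwrite(f"pics/{n}0.png",p["image"])
    print(n,p["camera_matrix"],p["k1"],p["position"],p["attitude"],p["shot"])
    for t in ["stick","stick_knob","cap_underside","caddy","caddy_well","flask","flask_mouth","timer","button_face","timer_back","rail","jug","julep_cup","jigger","ice_tray","swing_bottle"]:
        r=nets.place_of(p,t); print(t,[([round(float(v)) for v in d["at"]],round(float(d["p"]),2)) for d in r[:4]])
s=manip.sense(); print(s)
E
```

```text
pics
scene [[498.07200923   0.         254.77351987]
 [  0.         498.07200923 186.87798138]
 [  0.           0.           1.        ]] -0.22102476851040173 [0.98092698 0.63129913 1.32928108] [0.23977062 0.71961497 2.37424174] 1
stick [([356, 248], 0.82), ([273, 263], 0.77), ([322, 273], 0.72)]
stick_knob [([276, 233], 0.88), ([328, 244], 0.63)]
cap_underside [([359, 235], 0.72), ([274, 252], 0.7), ([323, 257], 0.51), ([225, 217], 0.19)]
caddy [([325, 269], 0.6), ([226, 220], 0.59)]
caddy_well [([320, 270], 0.76)]
flask [([198, 149], 0.95), ([320, 270], 0.6)]
flask_mouth [([196, 125], 0.84), ([324, 247], 0.37)]
timer [([233, 217], 0.86), ([241, 184], 0.68), ([226, 217], 0.65), ([270, 229], 0.64)]
button_face [([248, 182], 0.54), ([328, 271], 0.54), ([240, 209], 0.51), ([259, 225], 0.42)]
timer_back [([271, 227], 0.78), ([238, 177], 0.65), ([225, 220], 0.57)]
rail [([216, 232], 0.64), ([325, 272], 0.4), ([355, 330], 0.35)]
jug [([355, 332], 0.87)]
julep_cup [([293, 198], 0.96)]
jigger [([275, 177], 0.82)]
ice_tray [([393, 291], 0.73)]
swing_bottle [([161, 123], 0.93)]
top [[399.9384
[... 951 characters left out ...]
, 0.38)]
swing_bottle [([397, 186], 0.74)]
{'time_s': 1.7, 'joint_positions': array([-1.31408965e+00,  3.58789856e-01,  1.51037190e+00,  5.81097062e-06,
        1.27249279e+00, -1.15076186e-01]), 'joint_vel': array([ 0.00048213,  0.00175245, -0.00105844, -0.00086135, -0.00051107,
       -0.00092697]), 'tau': array([ 4.01980442e-04, -5.27575207e+01, -2.79041791e+01, -1.52399452e-04,
        1.68441613e-03, -2.02739142e-05]), 'ee_pos': array([ 0.21797169, -0.55899538,  0.23128354]), 'ee_rot': array([-3.08740837e+00, -5.80623456e-01, -1.82402011e-06]), 'force': array([-0.55011717,  0.4600852 , -1.06542731]), 'torque': array([ 0.04588642, -0.02144746, -0.01989151]), 'width': 0.08553544660465617}
```

Run:
```python
import cv2
a=cv2.imread("pics/scene0.png"); cv2.imwrite("pics/sc_a.png",cv2.resize(a[80:360,120:460],None,fx=2.3,fy=2.1,interpolation=cv2.INTER_CUBIC))
a=cv2.imread("pics/top0.png"); cv2.imwrite("pics/tp_a.png",cv2.resize(a[140:260,95:420],None,fx=2.4,fy=2.4,interpolation=cv2.INTER_CUBIC))
```

```text
(no output)
```

View pics/sc_a.png

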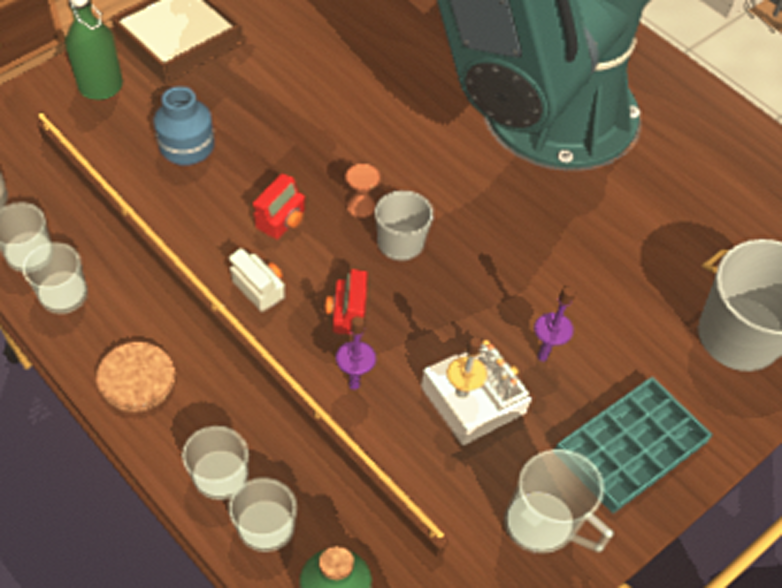

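View pics/tp_a.png

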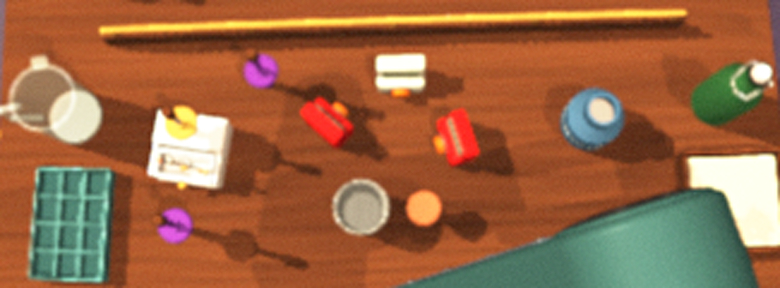

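View pics/scene0.png

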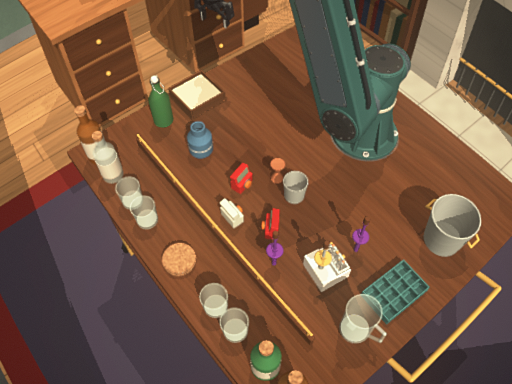

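View pics/top0.png

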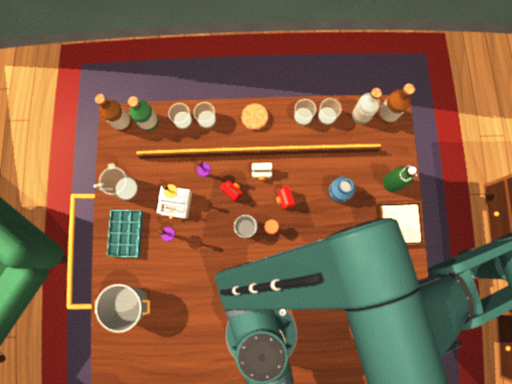

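```bash
cat > h.py <<'E'
import numpy as np, cv2
from scipy.spatial.transform import Rotation as R
from scipy.optimize import least_squares
def proj(p,X):
    X=np.atleast_2d(X); c=R.from_rotvec(p["attitude"]).inv().apply(X-np.array(p["position"]))
    s=np.c_[c[:,0]/-c[:,2], -c[:,1]/-c[:,2]]; r2=(s**2).sum(1,keepdims=True)
    s=s*(1+p["k1"]*r2); K=np.array(p["camera_matrix"])
    return s*[K[0,0],K[1,1]]+[K[0,2],K[1,2]]
def onplane(p,uv,z):
    f=lambda q: proj(p,[[q[0],q[1],z]])[0]-uv
    return least_squares(f,[0.6,0.0]).x
def tri(ps,uvs):
    f=lambda X: np.concatenate([proj(p,X)[0]-uv for p,uv in zip(ps,uvs)])
    r=least_squares(f,[0.6,0,0.05]); return r.x,np.abs(r.fun).max()
def up(p,l,t,r,b,k,name):
    cv2.imwrite(name,cv2.resize(p["image"][t:b,l:r],None,fx=k,fy=k,interpolation=cv2.INTER_CUBIC))
E
python3 - <<'E'
from plant import manip, imaging, nets
from h import *
np.set_printoptions(precision=4,suppress=True)
S=imaging.camera("scene");T=imaging.camera("top")
import pickle; pickle.dump((S,T),open("cam0.pkl","wb"))
def show(n,s,t,zz=None):
    print(n,*tri([S,T],[s,t]), [onplane(S,s,zz),onplane(T,t,zz)] if zz is not None else "")
show("flask",[198,149],[341,195],0); show("flask_mouth",[196,125],[348,185],.124)
show("well",[320,270],[174,194],.056); show("timer",[233,217],[261,171],0)
show("jug",[355,332],[131,188],0);show("cup",[293,198],[245,228],0);show("tray",[393,291],[127,232],0)
show("bottle",[161,123],[397,186],0)
show("knob",[323,246],[166,188],.187)
up(S,280,220,380,310,6,"pics/s1.png");up(T,140,160,215,250,6,"pics/t1.png")
up(S,200,150,300,240,6,"pics/s2.png");up(T,220,140,310,210,6,"pics/t2.png")
E
```

```text
flask [ 0.4816 -0.3145 -0.0212] 1.863126228661315 [array([ 0.4931, -0.3055]), array([ 0.473 , -0.3042])]
flask_mouth [ 0.4863 -0.3045  0.1205] 0.10148886115891287 [array([ 0.4879, -0.3021]), array([ 0.4854, -0.3034])]
well [0.4879 0.2904 0.0348] 0.1655349114482192 [array([0.4957, 0.2964]), array([0.4846, 0.2854])]
timer [ 0.5659 -0.0169  0.0085] 0.6782648003430722 [array([ 0.5619, -0.0193]), array([ 0.5699, -0.0192])]
jug [ 0.5202  0.4747 -0.0285] 2.293350189443231 [array([0.5257, 0.4826]), array([0.5214, 0.4568])]
cup [ 0.3674  0.0423 -0.0094] 0.5492790726333396 [array([0.3728, 0.0451]), array([0.3651, 0.0437])]
tray [0.3598 0.4669 0.0055] 0.366926097015039 [array([0.3564, 0.467 ]), array([0.3612, 0.4674])]
bottle [ 0.5096 -0.5332 -0.0553] 0.07407404288824182 [array([ 0.5283, -0.4864]), array([ 0.4997, -0.5135])]
knob [0.4863 0.2837 0.1725] 0.9833867324079506 [array([0.4942, 0.2861]), array([0.481 , 0.2832])]
```

View pics/s1.png

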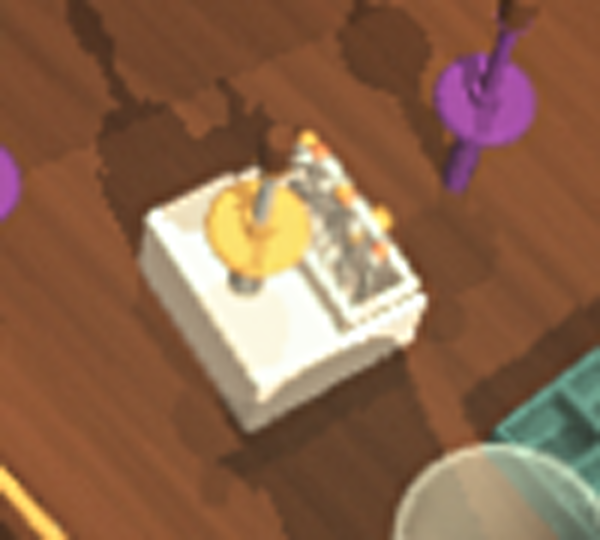

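View pics/t1.png

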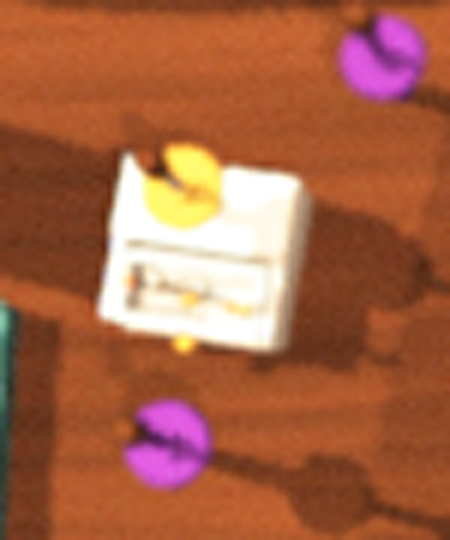

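View pics/s2.png

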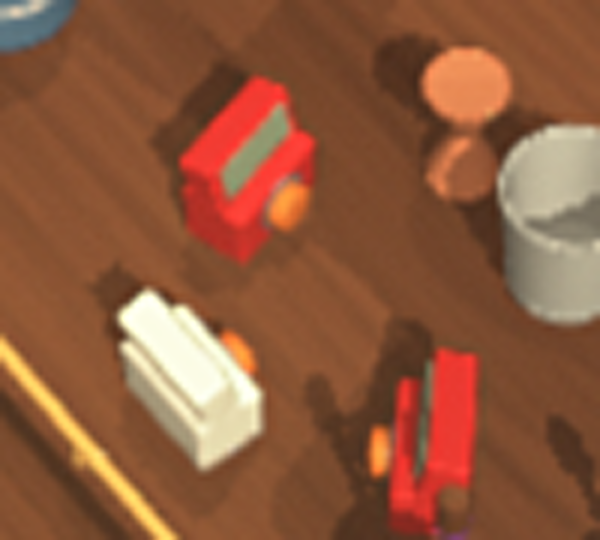

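View pics/t2.png

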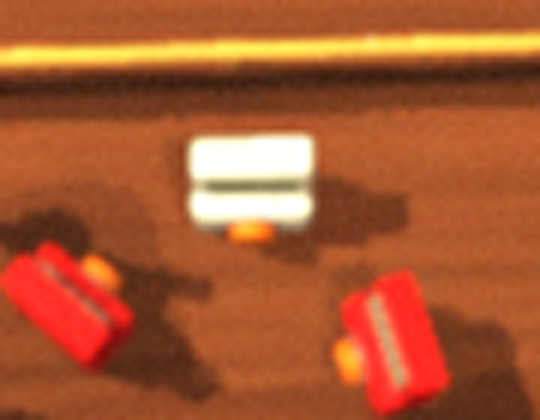

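Run:
```python
from h import *
import pickle
np.set_printoptions(precision=4,suppress=True)
S,T=pickle.load(open("cam0.pkl","rb"))
for n,c,uv,z in [("well",S,[320.3,267],.056),("flange",S,[322.8,258.3],.102),("knobtop",S,[326.9,243],.202),("knobc",S,[326,247],.187),("flangeT",T,[170.7,191],.102),("knobT",T,[165.3,187.2],.2),
 ("mouthS",S,[196.5,125.5],.124),("mouthT",T,[346,185.5],.124)]:
    print(n,onplane(c,uv,z))
print(tri([S,T],[[322.8,258.3],[170.7,191]]),tri([S,T],[[326.5,244],[165.3,187.2]]))
up(S,170,100,230,170,8,"pics/s3.png");up(T,315,165,375,215,8,"pics/t3.png");up(T,150,170,190,215,10,"pics/t4.png");up(S,300,230,350,285,10,"pics/s4.png")
```

```text
well [0.4888 0.2901]
flange [0.4838 0.2877]
knobtop [0.4871 0.2907]
knobc [0.4902 0.2932]
flangeT [0.4869 0.2869]
knobT [0.4811 0.2824]
mouthS [ 0.4878 -0.2993]
mouthT [ 0.4839 -0.2966]
(array([0.4855, 0.2876, 0.1043]), np.float64(0.3707010960224011)) (array([0.4832, 0.2867, 0.1856]), np.float64(0.2911960034866752))
```

View pics/s3.png

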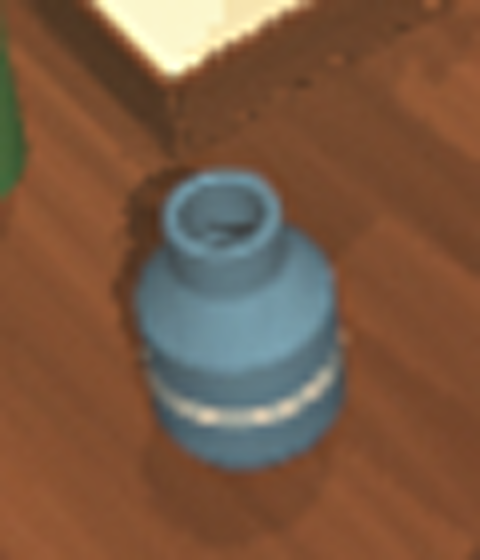

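View pics/t3.png

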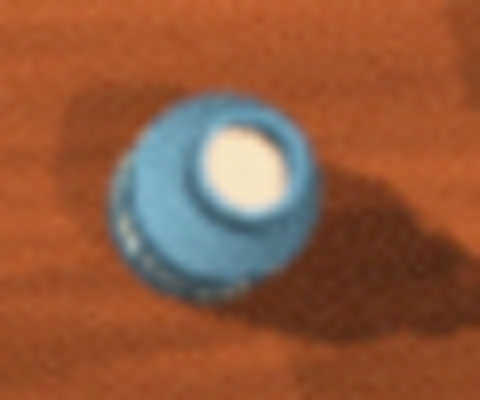

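View pics/t4.png

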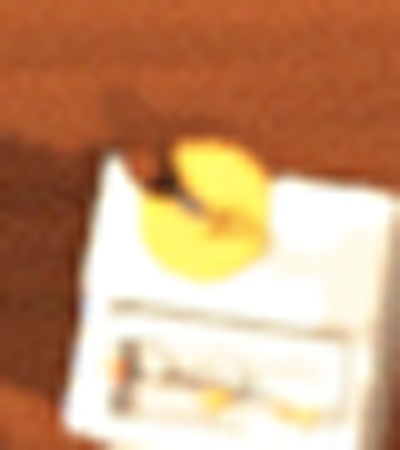

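View pics/s4.png

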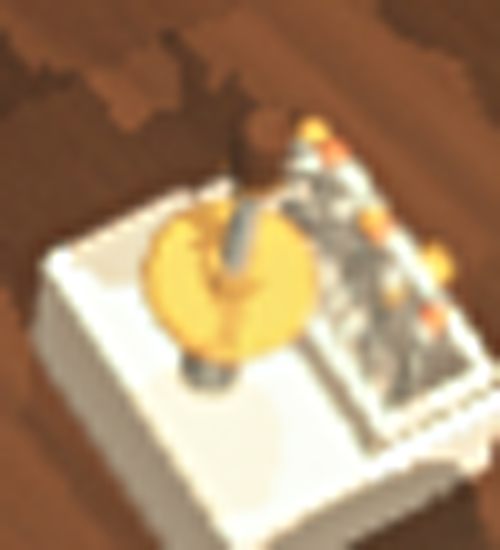

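Run:
```python
from h import *
import pickle
np.set_printoptions(precision=4,suppress=True)
S,T=pickle.load(open("cam0.pkl","rb"))
print("mouth",tri([S,T],[[197.3,126.0],[345.4,185.5]]),onplane(S,[197.3,126],.124),onplane(T,[345.4,185.5],.124))
print("flange",tri([S,T],[[322.7,257.7],[170,190.5]]),onplane(S,[322.7,257.7],.102),onplane(T,[170,190.5],.102))
print("purple",onplane(S,[361,236.5],.09),onplane(S,[274.5,251],.09))
def ring(c,x,y,z,r):
    a=np.linspace(0,2*np.pi,40); return proj(c,np.c_[x+r*np.cos(a),y+r*np.sin(a),z+0*a])
def ov(c,l,t,r,b,k,name,rings):
    im=cv2.resize(c["image"][t:b,l:r],None,fx=k,fy=k,interpolation=cv2.INTER_CUBIC)
    for q in rings:
        p=(ring(c,*q)-[l,t]+.5)*k-.5
        cv2.polylines(im,[np.round(p).astype(int)],True,(0,255,0),1)
    cv2.imwrite(name,im); return im
x,y=.4865,.288
rs=[(x,y,.102,.024),(x,y,.202,.008),(x,y,.172,.008),(x,y,.056,.007),(.486,-.2985,.124,.023),(.486,-.2985,0,.041),(.486,-.2985,.074,.041)]
a=ov(S,295,225,355,290,6,"pics/o1.png",rs);b=ov(T,150,165,200,220,6,"pics/o2.png",rs)
c=ov(S,170,100,230,165,6,"pics/o3.png",rs);d=ov(T,315,165,365,220,6,"pics/o4.png",rs)
H=400
f=lambda i: cv2.copyMakeBorder(i,0,H-i.shape[0],0,0,cv2.BORDER_CONSTANT)[:H]
cv2.imwrite("pics/oo.png",cv2.resize(np.hstack([f(q) for q in (a,b)]),None,fx=1.1,fy=1.1));cv2.imwrite("pics/oo2.png",cv2.resize(np.hstack([f(q) for q in (c,d)]),None,fx=1.1,fy=1.1))
```

```text
mouth (array([ 0.4854, -0.2963,  0.1219]), np.float64(0.4350261939166842)) [ 0.487 -0.296] [ 0.4839 -0.2946]
flange (array([0.4866, 0.2881, 0.1103]), np.float64(0.20113984172672872)) [0.4828 0.2862] [0.4887 0.2893]
purple [0.349  0.3039] [0.5673 0.1831]
```

View pics/oo.png

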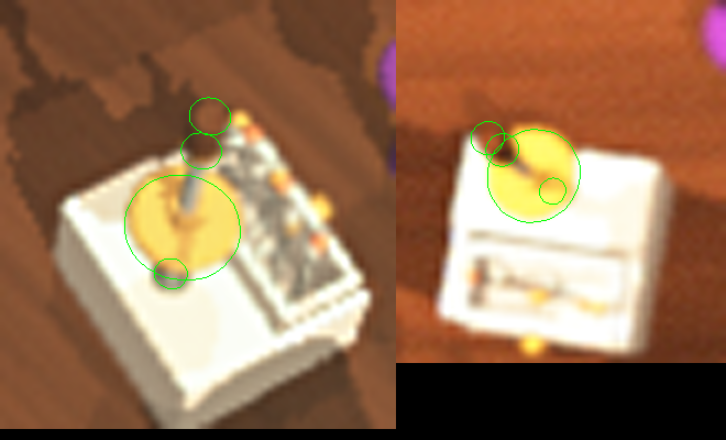

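View pics/oo2.png

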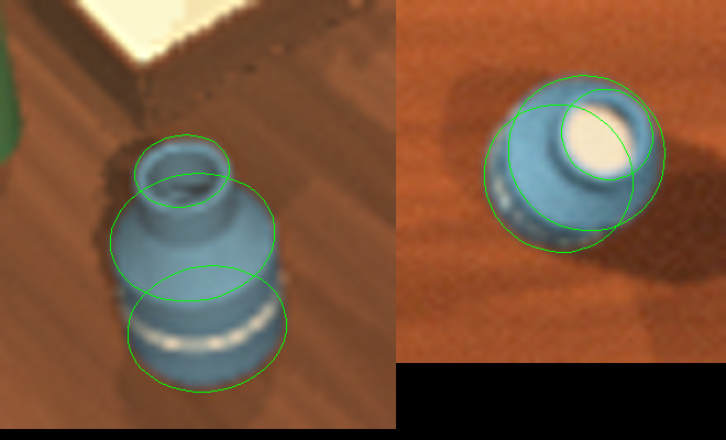

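```bash
python3 -m crank '[[0.6,0,0,-3.5,0,0,7.1],[0.6,0,0,-3.5,0,0,7.1],[0.6,0,0,-3,0,0,7.1],[0.6,3,0,0,0,0,0],[0.6,3,-2,0,0,0,0]]'
```

```text
time_s: 2.22
ee_pos: [0.2781, -0.5434, 0.3341]
ee_rot: [3.134, -0.007, 0.003]
force: [1.0, -0.5, 0.0]
width: 0.0512
```

```bash
python3 -m crank '[[0.6,1,-4,0,0,0,0],[0.6,1,-4,0,0,0,0],[0.6,1,-4,0,0,0,0],[0.6,1,-4,0,0,0,0],[0.6,1,-4,0,0,0,0]]';  python3 -m crank '[[0.6,1,-4,0,0,0,0],[0.6,1,-4,0,0,0,0],[0.6,1,-4,0,0,0,0],[0.6,1,-4,0,0,0,0],[0.6,1,-4,0,0,0,0]]'; python3 -m crank '[[0.6,1,-4,0,0,0,0],[0.6,1,-4,0,0,0,0],[0.6,1,-4,0,0,0,0],[0.6,1,-4,0,0,0,0],[0.6,1,-4,0,0,0,0]]'
```

```text
time_s: 2.63
ee_pos: [0.328, -0.3371, 0.3313]
ee_rot: [-3.142, 0.001, -0.0]
force: [0.1, 0.1, 0.0]
width: 0.0508
time_s: 3.05
ee_pos: [0.3779, -0.1371, 0.3316]
ee_rot: [3.141, -0.001, 0.001]
force: [1.4, 0.7, 0.7]
width: 0.0514
time_s: 3.47
ee_pos: [0.4279, 0.0631, 0.3317]
ee_rot: [3.142, 0.0, 0.002]
force: [1.6, -0.7, -0.0]
width: 0.0515
```

```bash
python3 -m crank '[[0.6,1,-4,0,0,0,0],[0.6,1,-4,0,0,0,0],[0.6,1,-4,0,0,0,0],[0.6,0.5,-4,0,0,0,0],[0.6,0,-2,0,0,0,0]]';  python3 -m crank '[[0.6,0,0,0,0,0,0]]'
```

```text
time_s: 3.88
ee_pos: [0.4636, 0.2454, 0.3313]
ee_rot: [-3.139, -0.003, -0.001]
force: [0.3, -0.1, 0.7]
width: 0.0511
time_s: 3.97
ee_pos: [0.463, 0.2452, 0.3311]
ee_rot: [-3.14, -0.007, 0.0]
force: [-0.8, -0.4, 1.1]
width: 0.0516
```

```bash
python3 -m crank '[[0.6,1.2,-2.2,0,0,0,0],[0.6,1.15,-2.1,0,0,0,0],[0.6,0,0,4,0,0,0],[0.6,0,0,4,0,0,0],[0.6,0,0,0,0,0,0]]'
python3 - <<'E'
from plant import imaging
from h import *
S=imaging.camera("scene");T=imaging.camera("top")
up(S,280,180,380,290,6,"pics/s5.png");up(T,130,140,215,230,6,"pics/t5.png")
E
```

```text
time_s: 4.38
ee_pos: [0.4816, 0.2813, 0.2443]
ee_rot: [3.136, 0.0, -0.019]
force: [-2.2, -1.1, -0.1]
width: 0.0515
```

View pics/s5.png

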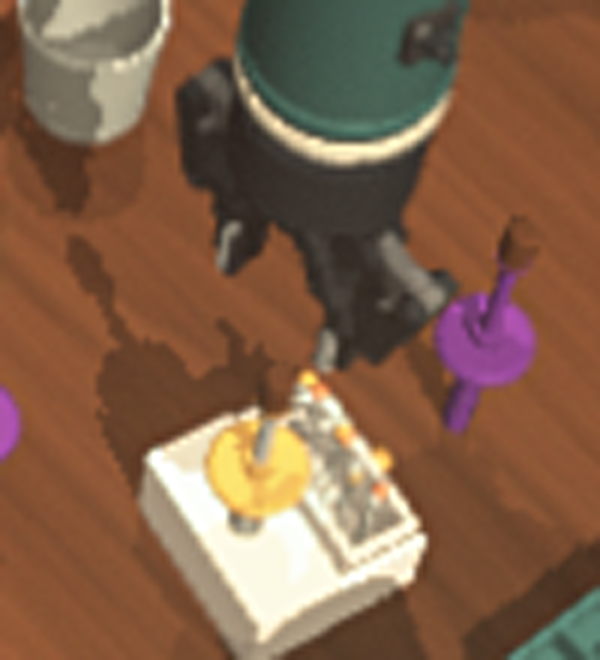

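View pics/t5.png

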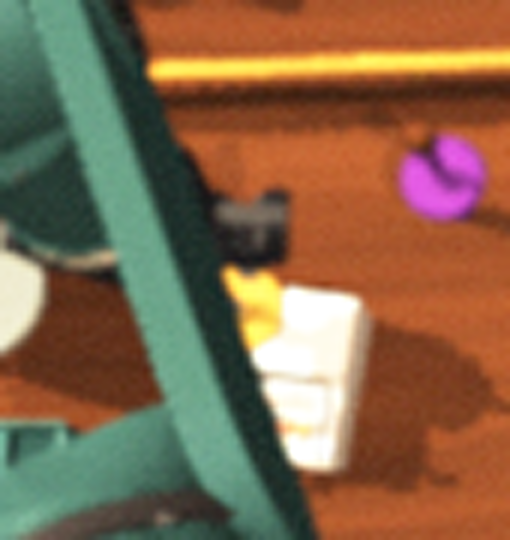

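Run:
```python
from plant import manip
from h import *
import pickle
np.set_printoptions(precision=4,suppress=True)
S,T=pickle.load(open("cam0.pkl","rb"))
s=manip.sense(); p=s["ee_pos"]; print(s["time_s"],p,s["ee_rot"],s["joint_positions"])
print(proj(S,[p,p+[0,.0257,.006],p-[0,.0257,-.006]]),proj(S,[[.4865,.288,.202]]))
```

```text
4.4833 [0.4854 0.2828 0.2507] [ 3.1399 -0.0008 -0.0056] [ 0.4048  0.2887  1.5653 -0.0002  1.2916  1.9761]
[[327.4919 231.3629]
 [334.9354 237.3577]
 [320.703  223.1399]] [[326.3473 242.1184]]
```

```bash
python3 -m crank '[[0.6,0.1,-0.5,3,0,0,0],[0.6,0,0,3,0,0,0],[0.6,0,0,2.3,0,0,0],[0.6,0,0,0,0,0,0],[0.6,0,0,0,0,0,0]]'
python3 - <<'E'
from plant import imaging
from h import *
S=imaging.camera("scene")
up(S,280,180,380,290,6,"pics/s6.png")
E
```

```text
time_s: 4.9
ee_pos: [0.4884, 0.2889, 0.1701]
ee_rot: [-3.141, 0.001, -0.002]
force: [-0.5, -0.1, -0.4]
width: 0.0513
```

View pics/s6.png

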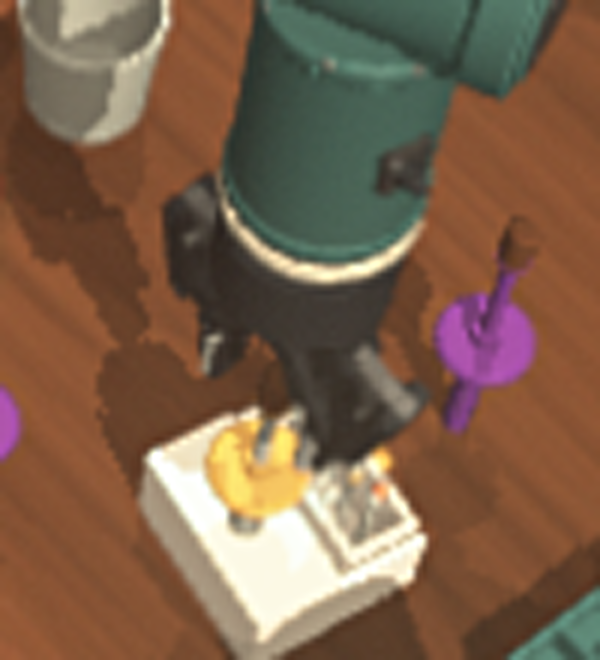

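```bash
python3 -m crank '[[0.1,0,0,0,0,0,0],[0,0,0,0,0,0,0],[0,0,0,0,0,0,0],[0,0,0,0,0,0,0],[0,0,0,0,0,0,0]]'
python3 -m crank '[[0,0,0,0,0,0,0],[0,0,0,0,0,0,0]]'
```

```text
time_s: 5.37
ee_pos: [0.4889, 0.2895, 0.1704]
ee_rot: [-3.14, -0.0, -0.006]
force: [0.1, -0.9, 7.8]
width: 0.0142
time_s: 5.53
ee_pos: [0.4888, 0.2895, 0.1704]
ee_rot: [-3.14, -0.0, -0.005]
force: [0.3, -0.5, 6.4]
width: 0.0139
```

```bash
python3 -m crank '[[0,0,0,-0.5,0,0,0],[0,0,0,-1,0,0,0],[0,0,0,-1,0,0,0],[0,0,0,0,0,0,0],[0,0,0,0,0,0,0]]'
python3 - <<'E'
from plant import imaging
from h import *
S=imaging.camera("scene")
up(S,280,180,380,290,6,"pics/s7.png")
E
```

```text
time_s: 5.95
ee_pos: [0.488, 0.2893, 0.1945]
ee_rot: [-3.141, -0.0, -0.003]
force: [-0.5, 0.2, -1.0]
width: 0.0147
```

View pics/s7.png

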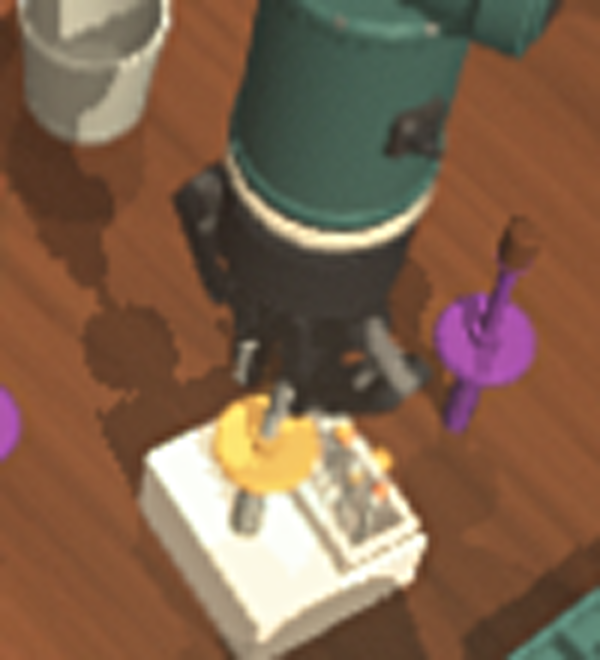

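```bash
python3 -m crank '[[0,0,0,-2,0,0,0],[0,0,0,-2.5,0,0,0],[0,0,0,-3,0,0,0],[0,0,0,-3,0,0,0],[0,0,0,-2,0,0,0]]'
python3 -m crank '[[0,0,0,0,0,0,0]]'
python3 - <<'E'
from plant import imaging
from h import *
S=imaging.camera("scene")
up(S,270,130,380,260,5,"pics/s8.png")
E
```

```text
time_s: 6.42
ee_pos: [0.4878, 0.2892, 0.3206]
ee_rot: [-3.141, -0.0, -0.002]
force: [1.2, 1.2, -1.2]
width: 0.0142
time_s: 6.5
ee_pos: [0.4895, 0.29, 0.3229]
ee_rot: [-3.138, -0.0, -0.011]
force: [1.3, 0.4, -0.6]
width: 0.014
```

View pics/s8.png

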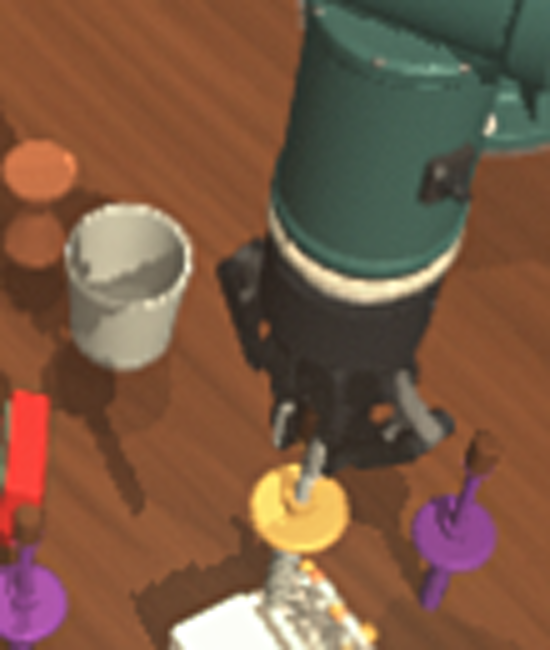

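```bash
python3 -m crank '[[0,0,2,0,0,0,0],[0,0,3,0,0,0,0],[0,0,4,0,0,0,0],[0,0,4,0,0,0,0],[0,0,4,0,0,0,0]]'
python3 -m crank '[[0,0,4,0,0,0,0],[0,0,4,0,0,0,0],[0,0,4,0,0,0,0],[0,0,4,0,0,0,0],[0,0,4,0,0,0,0]]'
python3 -m crank '[[0,0,4,0,0,0,0],[0,0,4,0,0,0,0],[0,0,4,0,0,0,0],[0,0,4,0,0,0,0],[0,-0.3,3,0,0,0,0]]'
python3 -m crank '[[0,0,2,0,0,0,0],[0,0,0.6,0,0,0,0],[0,0,0,0,0,0,0],[0,0,0,0,0,0,0]]'
```

```text
time_s: 6.97
ee_pos: [0.4858, 0.1176, 0.3162]
ee_rot: [3.141, 0.002, -0.006]
force: [0.8, -0.2, -1.7]
width: 0.0142
time_s: 7.38
ee_pos: [0.4858, -0.0825, 0.3163]
ee_rot: [-3.14, -0.0, 0.005]
force: [0.7, -0.0, -0.8]
width: 0.0143
time_s: 7.8
ee_pos: [0.4834, -0.2737, 0.316]
ee_rot: [-3.14, 0.002, 0.004]
force: [0.6, 0.7, -1.1]
width: 0.014
time_s: 8.13
ee_pos: [0.4838, -0.2958, 0.3168]
ee_rot: [-3.139, 0.001, 0.003]
force: [-0.4, 0.3, -0.5]
width: 0.0142
```

Run:
```python
from plant import imaging, manip
from h import *
S=imaging.camera("scene");T=imaging.camera("top")
import pickle; pickle.dump((S,T),open("cam1.pkl","wb"))
up(S,150,40,260,170,5,"pics/s9.png");up(T,300,140,400,230,6,"pics/t9.png")
s=manip.sense();print(s["ee_pos"],s["ee_rot"],s["force"])
```

```text
[ 0.48418938 -0.29520356  0.31759605] [-3.13988189e+00 -1.90707485e-03  1.78390419e-03] [ 0.04442021 -0.52146654 -1.99464278]
```

View pics/s9.png

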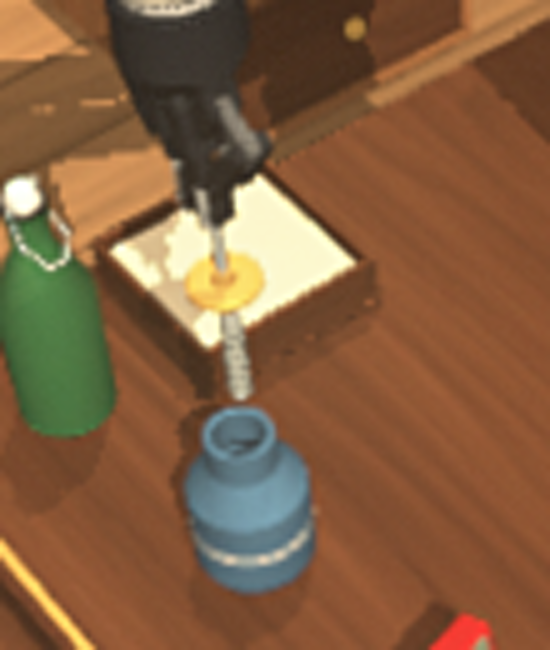

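View pics/t9.png

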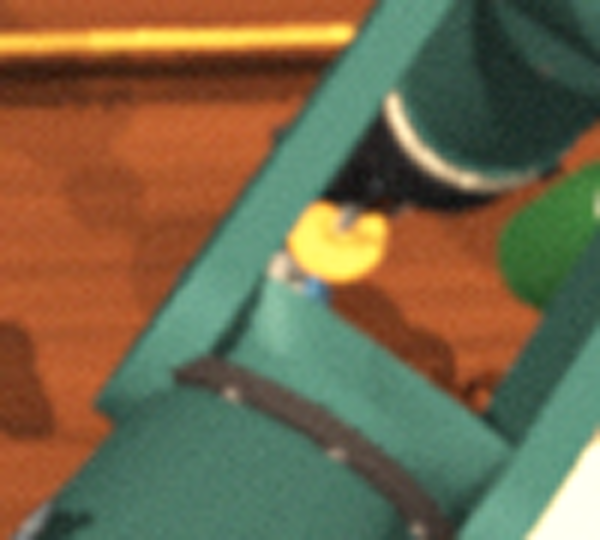

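Run:
```python
from h import *
import pickle
np.set_printoptions(precision=4,suppress=True)
S,T=pickle.load(open("cam1.pkl","rb"))
x,y,z0=.4842,-.2952,.3176-.158
for dz in (0,.09,.096,.15,.175): print(dz,proj(S,[[x,y,z0+dz]]),proj(T,[[x,y,z0+dz]]))
print("tip seen",(np.array([241,398])+.5)/5-.5+[150,40],"flange S",(np.array([225,281])+.5)/5-.5+[150,40],"T",(np.array([339,241])+.5)/6-.5+[300,140], "stem top S",(np.array([205,195])+.5)/5-.5+[150,40])
print("mouth S",(np.array([238.5,433])+.5)/5-.5+[150,40])
print(tri([S,T],[[194.6,95.8],[356.1,179.75]]))
```

```text
0 [[197.0283 118.3142]] [[347.9118 183.2973]]
0.09 [[193.9847  98.4175]] [[354.4156 177.3918]]
0.096 [[193.7732  97.0262]] [[354.8828 176.9672]]
0.15 [[191.8205  84.118 ]] [[359.2999 172.9503]]
0.175 [[190.8855  77.8986]] [[361.4836 170.9626]]
tip seen [197.8 119.2] flange S [194.6  95.8] T [356.0833 179.75  ] stem top S [190.6  78.6]
mouth S [197.3 126.2]
(array([ 0.4771, -0.3   ,  0.2519]), np.float64(0.34057499087202814))
```

```bash
cat > fit.py <<'E'
from h import *
def fit(S,T,tipS,flS,flT,z,stemS=None,flTw=1):
    def P(q,d): return np.array([[q[0]+q[2]*d,q[1]+q[3]*d,q[5]+d]])
    def f(q):
        h=.090+q[4]
        r=[proj(S,P(q,0))[0]-tipS, proj(S,P(q,h))[0]-flS,(proj(T,P(q,h))[0]-flT)*flTw]
        if stemS is not None: r.append((proj(S,P(q,.155))[0]-stemS)*.3)
        r.append([(q[5]-z)/.003, q[2]/.03,q[3]/.03,(q[4]-.005)/.02])
        return np.concatenate(r)
    return least_squares(f,[.48,-.3,0,0,0,z],x_scale=[.01,.01,.01,.01,.01,.01])
E
python3 - <<'E'
from fit import *
import pickle
np.set_printoptions(precision=4,suppress=True)
S,T=pickle.load(open("cam1.pkl","rb"))
r=fit(S,T,[197.8,119.2],[194.6,95.8],[356.1,179.75],.160); print(r.x,r.fun)
print([onplane(S,[197.8,119.2],z) for z in (.15,.16,.165)], [onplane(T,[356.1,179.75],z) for z in (.245,.25,.255)],[onplane(S,[194.6,95.8],z) for z in (.245,.25,.255)])
im=cv2.resize(T["image"][160:200,330:380],None,fx=12,fy=12,interpolation=cv2.INTER_CUBIC);cv2.imwrite("pics/t10.png",im)
im=cv2.resize(S["image"][70:145,170:225],None,fx=8,fy=8,interpolation=cv2.INTER_CUBIC);cv2.imwrite("pics/s10.png",im)
E
```

```text
[ 0.4804 -0.2959 -0.0196 -0.0168  0.0071  0.1578] [ 0.1554 -1.1963  0.3295  0.081  -0.3727 -0.8898 -0.7493 -0.6522 -0.5594
  0.1071]
[array([ 0.4804, -0.2982]), array([ 0.4846, -0.2903]), array([ 0.4867, -0.2863])] [array([ 0.4778, -0.3009]), array([ 0.4768, -0.2997]), array([ 0.4758, -0.2984])] [array([ 0.4745, -0.307 ]), array([ 0.4768, -0.3026]), array([ 0.4791, -0.2983])]
```

View pics/t10.png

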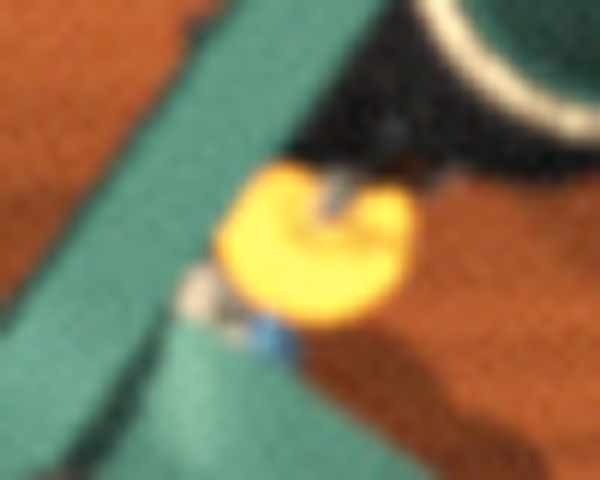

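View pics/s10.png

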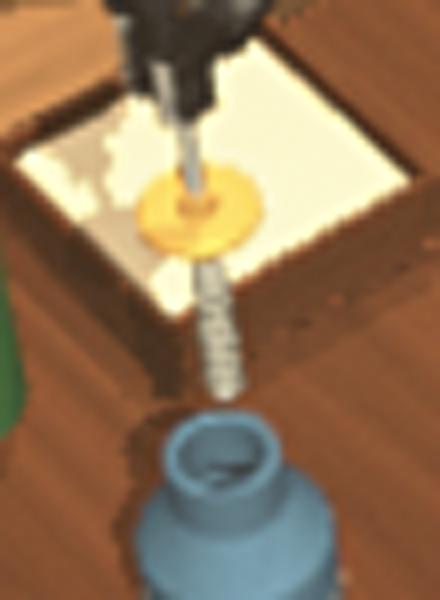

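Run:
```python
from fit import *
import pickle
np.set_printoptions(precision=4,suppress=True)
S,T=pickle.load(open("cam1.pkl","rb"))
for z in (.156,.160):
  r=fit(S,T,[197.9,119],[194.5,95.2],[355.9,178.4],z); print(r.x,r.fun)
p0=np.array([.4854,-.2963,.124])
print(proj(S,[p0,p0+[.01,0,0],p0+[0,.01,0],p0+[0,0,.01]]))
for m in ([197.3,126.0],[197.4,125.4]): print(onplane(S,m,.124))
```

```text
[ 0.4807 -0.296  -0.0078 -0.0072  0.0136  0.1553] [ 0.0474 -0.4667  0.0673  0.1031 -0.1443 -0.2508 -0.2297 -0.2604 -0.2401
  0.428 ]
[ 0.4814 -0.2945 -0.0117 -0.0129  0.0114  0.1586] [ 0.0234 -0.7927  0.1062  0.0479 -0.3521 -0.4264 -0.462  -0.3885 -0.4314
  0.3198]
[[197.6645 125.6878]
 [195.0949 127.2162]
 [199.4537 127.5305]
 [197.3453 123.6374]]
[ 0.487 -0.296]
[ 0.4854 -0.2978]
```

```bash
python3 -m crank '[[0,0.45,0,1,0,0,0],[0,0,0,1.5,0,0,0],[0,0,0,1,0,0,0],[0,0,0,0,0,0,0],[0,0,0,0,0,0,0]]'
python3 - <<'E'
from plant import imaging, manip
from h import *
S=imaging.camera("scene");T=imaging.camera("top")
import pickle; pickle.dump((S,T),open("cam2.pkl","wb"))
cv2.imwrite("pics/s11.png",cv2.resize(S["image"][70:145,165:225],None,fx=8,fy=8,interpolation=cv2.INTER_CUBIC))
cv2.imwrite("pics/t11.png",cv2.resize(T["image"][160:205,325:375],None,fx=10,fy=10,interpolation=cv2.INTER_CUBIC))
E
```

```text
time_s: 8.65
ee_pos: [0.4886, -0.2959, 0.2824]
ee_rot: [-3.14, -0.001, 0.003]
force: [-0.3, 0.5, 0.0]
width: 0.0144
```

View pics/s11.png

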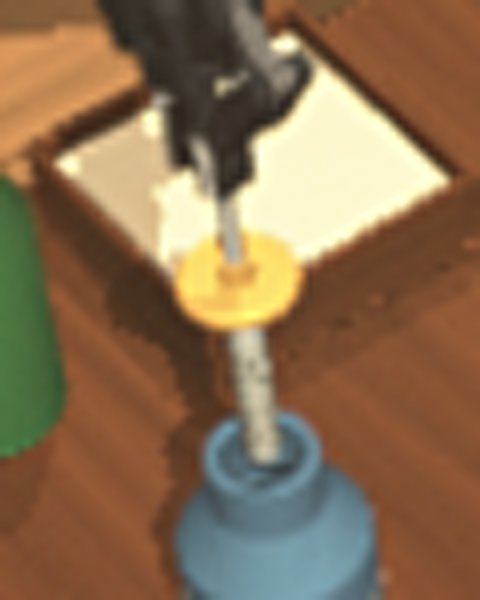

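View pics/t11.png

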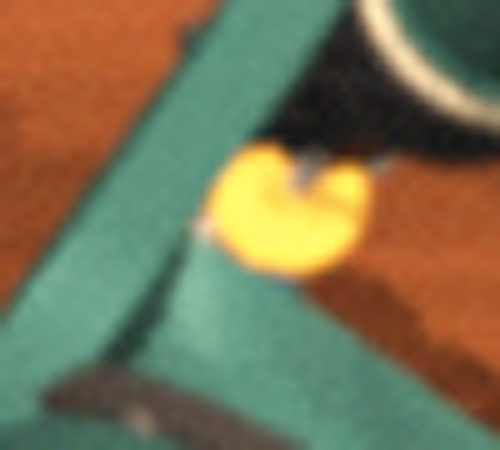

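```bash
python3 -m crank '[[0,0,0,1.5,0,0,0],[0,0,0,2,0,0,0],[0,0,0,1.5,0,0,0],[0,0,0,1,0,0,0],[0,0,0,0,0,0,0]]'
python3 - <<'E'
from plant import imaging, manip
from h import *
S=imaging.camera("scene");T=imaging.camera("top")
import pickle; pickle.dump((S,T),open("cam2.pkl","wb"))
cv2.imwrite("pics/s12.png",cv2.resize(S["image"][70:145,165:225],None,fx=8,fy=8,interpolation=cv2.INTER_CUBIC))
cv2.imwrite("pics/t12.png",cv2.resize(T["image"][160:205,325:375],None,fx=10,fy=10,interpolation=cv2.INTER_CUBIC))
print(manip.sense()["ee_pos"],manip.sense()["force"])
E
```

```text
time_s: 9.17
ee_pos: [0.4881, -0.2963, 0.2217]
ee_rot: [-3.14, 0.0, 0.004]
force: [0.2, -0.3, -1.3]
width: 0.0143
[ 0.489241   -0.29719886  0.22384116] [ 0.63614147  0.02583269 -0.4158252 ]
```

View pics/s12.png

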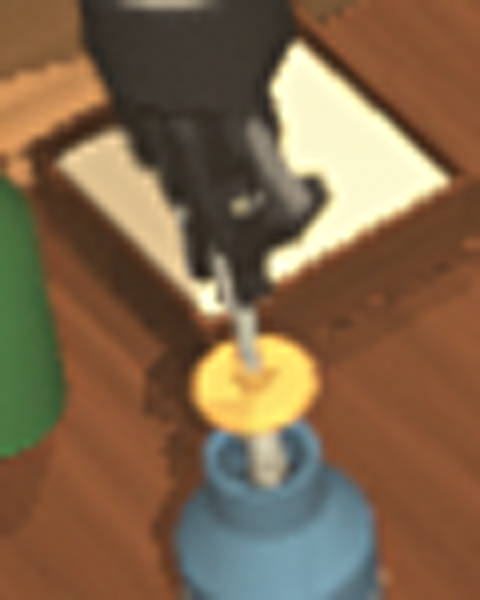

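View pics/t12.png

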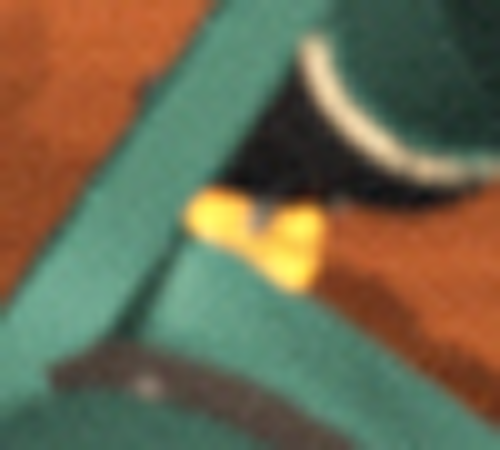

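```bash
python3 -m crank '[[0,0,0,1,0,0,0],[0,0,0,1,0,0,0],[0,0,0,0.7,0,0,0],[0,0,0,0.5,0,0,0],[0,0,0,0,0,0,0]]'; python3 -m crank '[[0,0,0,0.4,0,0,0],[0,0,0,0.4,0,0,0],[0,0,0,0.4,0,0,0],[0,0,0,0,0,0,0]]'
python3 - <<'E'
from plant import imaging, manip
from h import *
S=imaging.camera("scene")
cv2.imwrite("pics/s13.png",cv2.resize(S["image"][70:145,165:225],None,fx=8,fy=8,interpolation=cv2.INTER_CUBIC))
E
```

```text
time_s: 9.68
ee_pos: [0.4881, -0.2963, 0.1897]
ee_rot: [-3.14, -0.0, 0.003]
force: [-0.7, 0.5, -0.9]
width: 0.0142
time_s: 10.02
ee_pos: [0.489, -0.297, 0.1789]
ee_rot: [3.142, 0.0, 0.0]
force: [0.3, 0.4, -1.3]
width: 0.0146
```

View pics/s13.png

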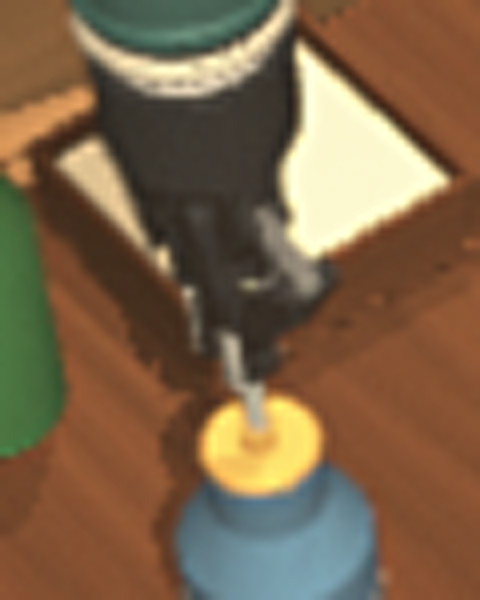

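```bash
python3 -m crank '[[0,0,0,0.3,0,0,0],[0,0,0,0.3,0,0,0],[0,0,0,0,0,0,0]]'; python3 -m crank '[[0,0,0,0.2,0,0,0],[0,0,0,0.2,0,0,0],[0,0,0,0,0,0,0]]';python3 -m crank '[[0,0,0,0.1,0,0,0],[0,0,0,0.1,0,0,0],[0,0,0,0,0,0,0]]'
```

```text
time_s: 10.32
ee_pos: [0.4889, -0.297, 0.1729]
ee_rot: [-3.142, -0.0, 0.0]
force: [-0.3, 0.2, -0.8]
width: 0.0141
time_s: 10.57
ee_pos: [0.4889, -0.297, 0.169]
ee_rot: [-3.141, -0.0, 0.0]
force: [0.6, 0.4, -2.2]
width: 0.0142
time_s: 10.82
ee_pos: [0.4889, -0.2969, 0.1671]
ee_rot: [-3.141, -0.0, 0.0]
force: [0.1, 0.4, 0.5]
width: 0.0139
```

```bash
python3 -m crank '[[0,0,0,0.1,0,0,0],[0,0,0,0,0,0,0]]'; python3 -m crank '[[0,0,0,0.1,0,0,0],[0,0,0,0,0,0,0]]';python3 -m crank '[[0,0,0,0.1,0,0,0],[0,0,0,0,0,0,0]]'
python3 - <<'E'
from plant import imaging, manip
from h import *
S=imaging.camera("scene")
cv2.imwrite("pics/s14.png",cv2.resize(S["image"][70:145,165:225],None,fx=8,fy=8,interpolation=cv2.INTER_CUBIC))
print(manip.sense()["force"])
E
```

```text
time_s: 10.98
ee_pos: [0.4889, -0.297, 0.1662]
ee_rot: [-3.141, -0.0, 0.0]
force: [-0.5, 0.6, 0.9]
width: 0.0139
time_s: 11.15
ee_pos: [0.4889, -0.2969, 0.1652]
ee_rot: [-3.141, -0.0, 0.0]
force: [0.2, -0.2, 1.1]
width: 0.014
time_s: 11.32
ee_pos: [0.4891, -0.297, 0.1644]
ee_rot: [3.142, 0.0, 0.001]
force: [-0.2, 0.0, 2.4]
width: 0.0144
[-0.48927199 -1.33994017  2.38548782]
```

View pics/s14.png

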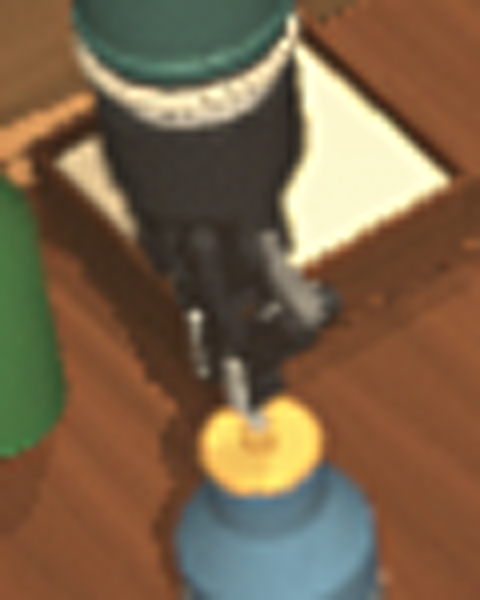

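```bash
python3 -m crank '[[0,0,0,0.07,0,0,0],[0,0,0,0,0,0,0]]'; python3 -m crank '[[0,0,0,0.07,0,0,0],[0,0,0,0,0,0,0]]';python3 -m crank '[[0,0,0,0.07,0,0,0],[0,0,0,0,0,0,0]]'
```

```text
time_s: 11.53
ee_pos: [0.4894, -0.2972, 0.1644]
ee_rot: [3.141, 0.0, 0.002]
force: [-1.5, 0.7, 7.3]
width: 0.014
time_s: 11.7
ee_pos: [0.4898, -0.2975, 0.1644]
ee_rot: [3.14, 0.0, 0.003]
force: [-1.7, 1.4, 10.1]
width: 0.0144
time_s: 11.87
ee_pos: [0.4902, -0.2977, 0.1643]
ee_rot: [3.14, -0.0, 0.005]
force: [-1.1, 0.7, 14.3]
width: 0.0144
```

```bash
python3 -m crank '[[0,0,0,-0.15,0,0,0],[0,0,0,0,0,0,0]]'
```

```text
time_s: 12.03
ee_pos: [0.4895, -0.2972, 0.1644]
ee_rot: [3.141, 0.0, 0.002]
force: [-0.4, 0.0, 7.4]
width: 0.0142
```

```bash
python3 -m crank '[[0,0,0,-0.05,0,0,0],[0,0,0,0,0,0,0]]'; python3 -m crank '[[0.15,0,0,0,0,0,0],[0.3,0,0,0,0,0,0],[0.5,0,0,0,0,0,0],[0.5,0,0,0,0,0,0],[0.5,0,0,0,0,0,0]]'
python3 - <<'E'
from plant import imaging, manip
from h import *
S=imaging.camera("scene")
cv2.imwrite("pics/s15.png",cv2.resize(S["image"][70:145,165:225],None,fx=8,fy=8,interpolation=cv2.INTER_CUBIC))
E
```

```text
time_s: 12.2
ee_pos: [0.4893, -0.2971, 0.1644]
ee_rot: [3.141, 0.0, 0.001]
force: [0.8, -0.7, 4.9]
width: 0.0141
time_s: 12.62
ee_pos: [0.4886, -0.2967, 0.1637]
ee_rot: [-3.141, -0.0, 0.001]
force: [-0.3, -0.1, 0.5]
width: 0.0427
```

View pics/s15.png

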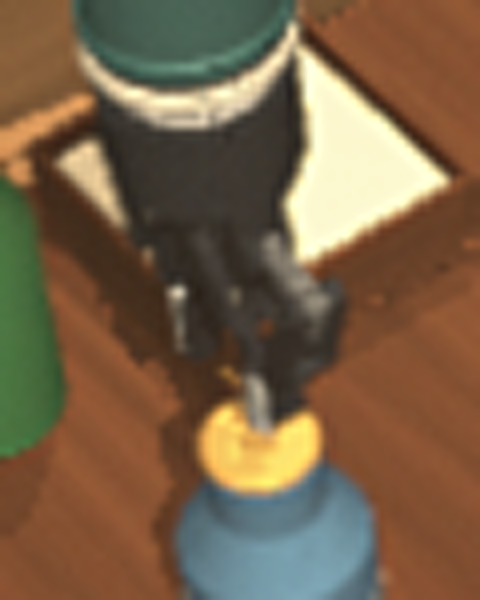

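```bash
python3 -m crank '[[0.5,0,0,-1,0,0,0],[0.5,0,0,-2,0,0,0],[0.5,0,0,-3,0,0,0],[0.5,0,0,-4,0,0,0],[0.5,0,0,-3,0,0,0]]'; python3 -m crank '[[0.3,0,-3,0,0,0,0],[0,0,-4,0,0,0,0],[0,0,-4,0,0,0,0],[0,0,-4,0,0,0,0],[0,0,-4,0,0,0,0]]'
python3 - <<'E'
from plant import imaging, manip
from h import *
import pickle
S=imaging.camera("scene");T=imaging.camera("top"); pickle.dump((S,T),open("cam3.pkl","wb"))
cv2.imwrite("pics/s16.png",cv2.resize(S["image"][70:170,160:260],None,fx=6,fy=6,interpolation=cv2.INTER_CUBIC))
cv2.imwrite("pics/t16.png",cv2.resize(T["image"][130:230,220:380],None,fx=5,fy=5,interpolation=cv2.INTER_CUBIC))
E
```

```text
time_s: 13.08
ee_pos: [0.4891, -0.2971, 0.2974]
ee_rot: [3.141, 0.0, 0.002]
force: [1.0, -1.1, 0.7]
width: 0.0428
time_s: 13.5
ee_pos: [0.4886, -0.1054, 0.2951]
ee_rot: [3.141, -0.001, 0.002]
force: [0.3, -0.2, -0.3]
width: -0.0
```

View pics/s16.png

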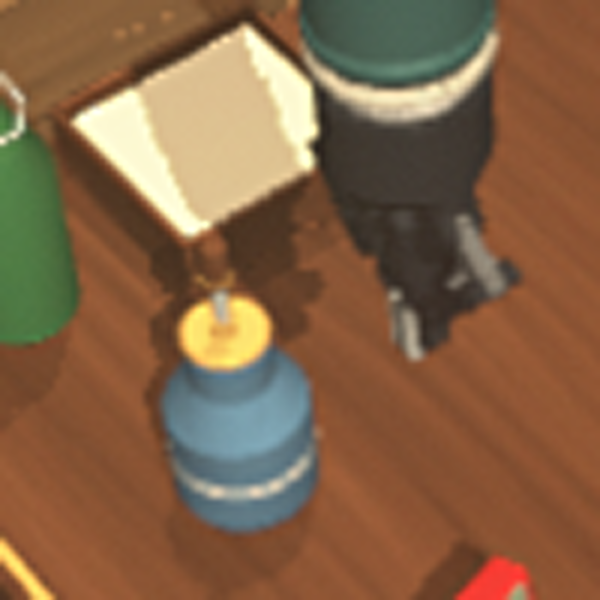

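View pics/t16.png

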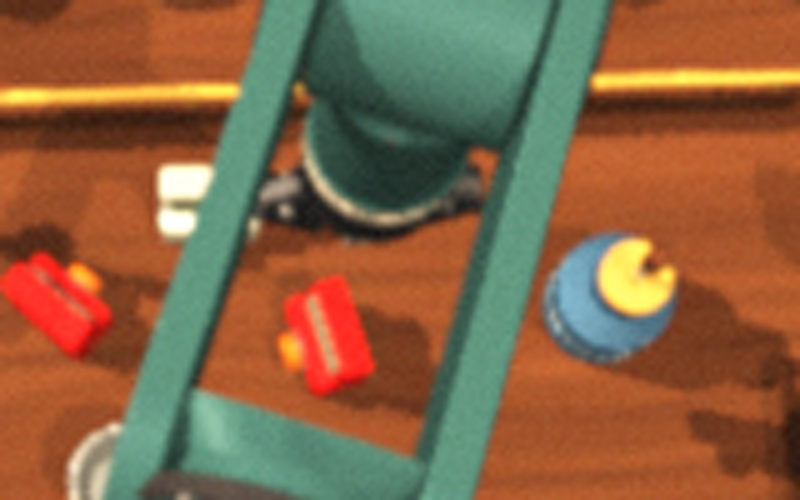

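Run:
```python
from h import *
import pickle
np.set_printoptions(precision=4,suppress=True)
S,T=pickle.load(open("cam0.pkl","rb"))
print("rail top",[onplane(T,uv,.066) for uv in ([140,153.5],[220,149.3],[310,146.8],[378,147])])
print("button",tri([S,T],[[239.2,207.9],[261.2,178.2]]),onplane(S,[239.2,207.9],.026),onplane(T,[261.2,178],.03))
# foot/top corners in the top picture
def box(c,l,t,r,b,k,x,y,th,name,rx):
    im=cv2.resize(c["image"][t:b,l:r],None,fx=k,fy=k,interpolation=cv2.INTER_CUBIC)
    Rm=R.from_euler('z',th).as_matrix()
    def dr(P,cl=True,col=(0,255,0)):
        p=(proj(c,np.array(P)@Rm.T+[x,y,0])-[l,t]+.5)*k-.5
        cv2.polylines(im,[np.round(p).astype(int)],cl,col,1)
    for z in (0,.042): dr([[-.02,-.034,z],[.02,-.034,z],[.02,.034,z],[-.02,.034,z]])
    a=np.linspace(0,6.28,30); dr(np.c_[-.031+0*a,.013*np.cos(a),.024+.013*np.sin(a)],col=(255,0,0))
    for z in (0,.042):
        p=(proj(c,np.array([[rx-.007,-.1,z],[rx-.007,.1,z]]))-[l,t]+.5)*k-.5; cv2.polylines(im,[np.round(p).astype(int)],False,(0,255,255),1)
    return im
x,y,th=.568,-.0185,.0
a=box(S,200,170,270,250,6,x,y,th,"",.640); b=box(T,225,140,295,210,6,x,y,th,"",.640)
H=480; f=lambda i: cv2.copyMakeBorder(i,0,H-i.shape[0],0,0,cv2.BORDER_CONSTANT)
cv2.imwrite("pics/tb.png",cv2.resize(np.hstack([f(a),f(b)]),None,fx=.95,fy=.95))
```

```text
rail top [array([0.6317, 0.4069]), array([0.6369, 0.1226]), array([ 0.6365, -0.1928]), array([ 0.6297, -0.4346])]
button (array([ 0.5369, -0.0187,  0.0291]), np.float64(0.0184768241083475)) [ 0.5358 -0.0202] [ 0.5375 -0.0188]
```

View pics/tb.png

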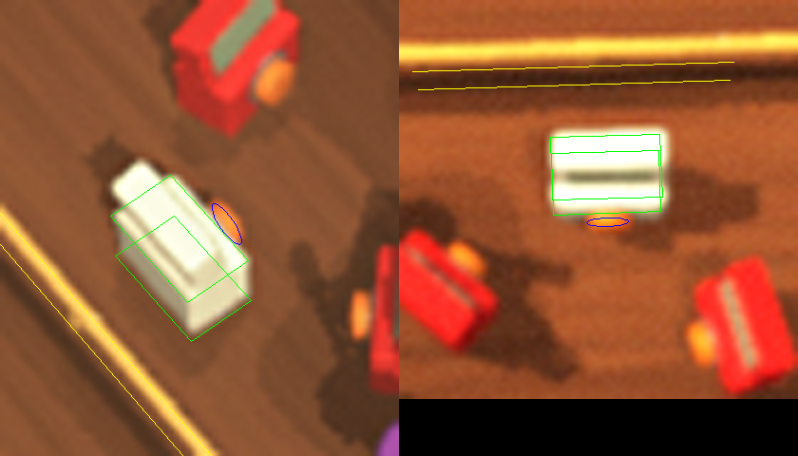

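Run:
```python
from h import *
import pickle
np.set_printoptions(precision=4,suppress=True)
S,T=pickle.load(open("cam0.pkl","rb"))
im=T["image"]; 
hsv=cv2.cvtColor(im,cv2.COLOR_BGR2HSV)
m=((hsv[...,0]<4)|(hsv[...,0]>176))&(hsv[...,1]>200)&(hsv[...,2]>150)
n,l,st,ce=cv2.connectedComponentsWithStats(m.astype(np.uint8))
for i in range(1,n):
    if st[i,4]>60:
        x,y,w,h,a=st[i]; print(st[i],ce[i])
        for uv in ([x,y],[x+w,y],[x,y+h],[x+w,y+h]): print("  ",onplane(T,uv,.06))
```

```text
[ 436  109   31   72 1269] [450.3641 143.2325]
   [ 0.7726 -0.6709]
   [ 0.7723 -0.794 ]
   [ 0.5025 -0.6363]
   [ 0.4992 -0.7538]
[220 181  22  20 201] [230.2438 190.2886]
   [0.5248 0.1244]
   [0.5225 0.0482]
   [0.4548 0.1252]
   [0.4526 0.0498]
[277 186  18  23 186] [286.1237 197.1183]
   [ 0.5013 -0.072 ]
   [ 0.4994 -0.134 ]
   [ 0.4215 -0.0689]
   [ 0.4196 -0.1303]
```

```bash
python3 -m crank '[[0,1.2,-3.5,0,0,0,0],[0,1.2,-3.5,0,0,0,0],[0,0.4,-1.6,0,0,0,0],[0,0,0,3,0,0,0],[0,0,0,3,0,0,0]]'; python3 -m crank '[[0,0,0,4,0,0,0],[0,0,0,4,0,0,0],[0,0,0,3,0,0,0],[0,0,0,0,0,0,0],[0,0,0,0,0,0,0]]'
python3 - <<'E'
from plant import imaging, manip
from h import *
S=imaging.camera("scene")
cv2.imwrite("pics/s17.png",cv2.resize(S["image"][110:260,180:300],None,fx=4,fy=4,interpolation=cv2.INTER_CUBIC))
E
```

```text
time_s: 14.02
ee_pos: [0.5195, -0.0208, 0.236]
ee_rot: [3.14, 0.004, 0.01]
force: [0.1, -0.1, -1.3]
width: 0.0002
time_s: 14.43
ee_pos: [0.5161, -0.0214, 0.1236]
ee_rot: [-3.141, 0.0, 0.005]
force: [0.4, -0.1, 0.7]
width: -0.0001
```

View pics/s17.png

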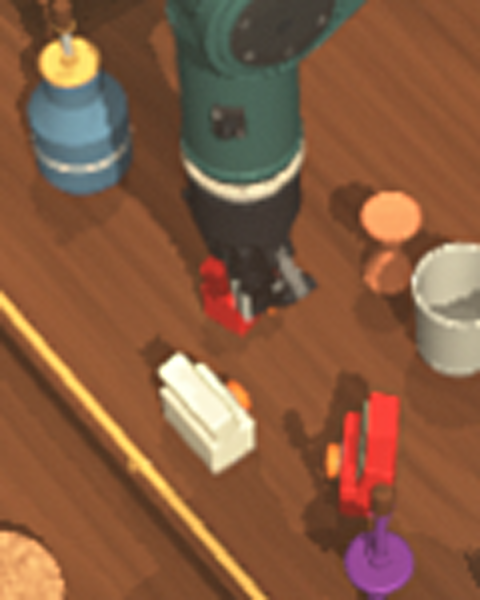

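```bash
python3 -m crank '[[0,0,-0.25,3,0,0,0],[0,0,0,3,0,0,0],[0,0,0,2,0,0,0],[0,0,0,0,0,0,0],[0,0,0,0,0,0,0]]'
python3 - <<'E'
from plant import imaging, manip
from h import *
S=imaging.camera("scene");T=imaging.camera("top")
cv2.imwrite("pics/s18.png",cv2.resize(S["image"][130:250,190:300],None,fx=5,fy=5,interpolation=cv2.INTER_CUBIC))
cv2.imwrite("pics/t18.png",cv2.resize(T["image"][130:230,200:320],None,fx=5,fy=5,interpolation=cv2.INTER_CUBIC))
print(manip.sense()["ee_pos"])
E
```

```text
time_s: 14.9
ee_pos: [0.5184, -0.0189, 0.0458]
ee_rot: [3.141, -0.0, 0.003]
force: [-0.6, 0.6, 0.1]
width: -0.0005
[ 0.51928433 -0.01895539  0.04663971]
```

View pics/s18.png

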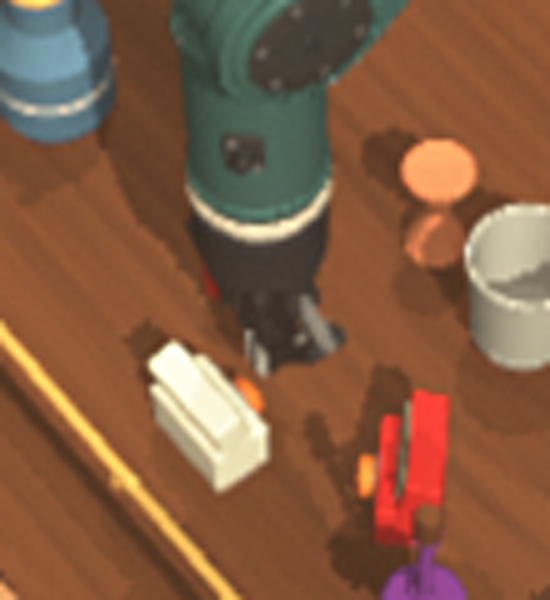

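View pics/t18.png

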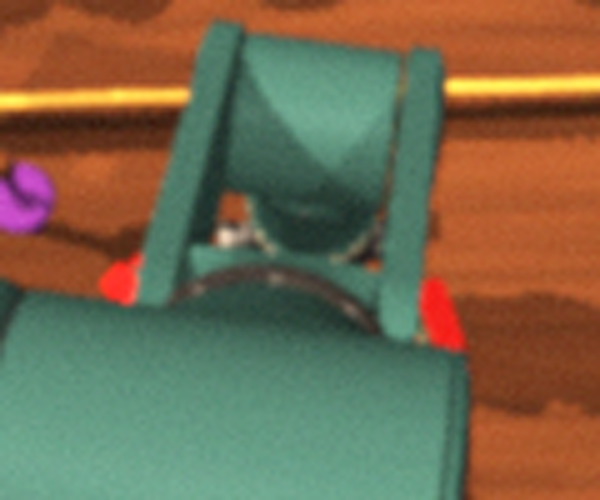

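```bash
python3 -m crank '[[0,-0.1,0,1.2,0,0,0],[0,0,0,1.2,0,0,0],[0,0,0,0.7,0,0,0],[0,0,0,0,0,0,0],[0,0,0,0,0,0,0]]'
python3 - <<'E'
from plant import imaging, manip
from h import *
S=imaging.camera("scene")
cv2.imwrite("pics/s19.png",cv2.resize(S["image"][150:250,200:290],None,fx=6,fy=6,interpolation=cv2.INTER_CUBIC))
s=manip.sense();print(s["ee_pos"],s["force"])
E
```

```text
time_s: 15.42
ee_pos: [0.5166, -0.0186, 0.0141]
ee_rot: [3.141, 0.0, 0.002]
force: [-0.1, -0.7, 0.6]
width: 0.0003
[ 0.51677639 -0.01860251  0.01421689] [ 0.54359458 -0.28126781 -0.25377765]
```

View pics/s19.png

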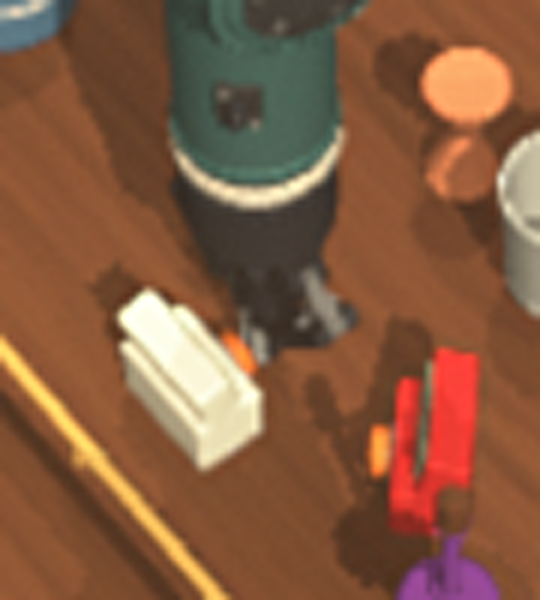

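```bash
python3 -m crank '[[0,0.4,0,0,0,0,0],[0,0.3,0,0,0,0,0],[0,0.3,0,0,0,0,0],[0,0.3,0,0,0,0,0],[0,0.3,0,0,0,0,0]]';python3 -m crank '[[0,0.3,0,0,0,0,0],[0,0.3,0,0,0,0,0],[0,0.3,0,0,0,0,0],[0,0.3,0,0,0,0,0],[0,0,0,0,0,0,0]]'
python3 - <<'E'
from plant import imaging, manip
from h import *
S=imaging.camera("scene")
cv2.imwrite("pics/s20.png",cv2.resize(S["image"][150:250,200:290],None,fx=6,fy=6,interpolation=cv2.INTER_CUBIC))
s=manip.sense();print(s["ee_pos"],s["force"])
E
```

```text
time_s: 15.88
ee_pos: [0.532, -0.0184, 0.0133]
ee_rot: [-3.141, -0.0, 0.001]
force: [-1.7, -0.5, 0.7]
width: -0.0001
time_s: 16.3
ee_pos: [0.5451, -0.0185, 0.0133]
ee_rot: [3.142, 0.0, 0.002]
force: [-0.6, 0.0, -0.5]
width: 0.0002
[ 0.54491847 -0.01855255  0.01323034] [-0.33170975 -0.17512486 -0.2944046 ]
```

View pics/s20.png

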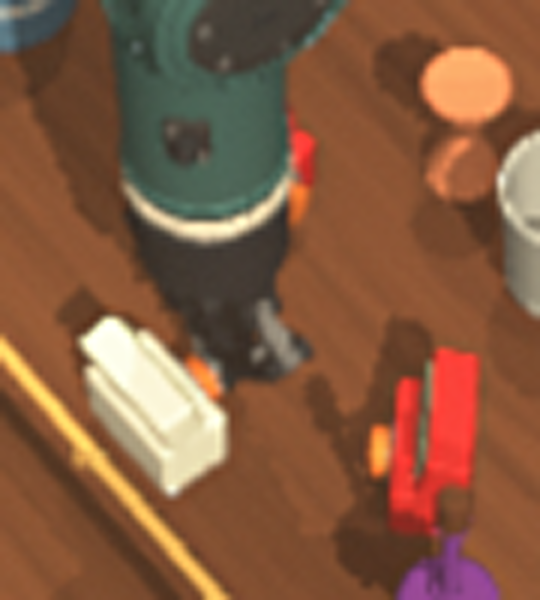

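```bash
python3 -m crank '[[0,0.3,0,0,0,0,0],[0,0.3,0,0,0,0,0],[0,0.3,0,0,0,0,0],[0,0.3,0,0,0,0,0],[0,0.1,0,0,0,0,0]]';python3 -m crank '[[0,0.15,0,0,0,0,0],[0,0.15,0,0,0,0,0],[0,0,0,0,0,0,0]]'
python3 - <<'E'
from plant import imaging, manip
from h import *
S=imaging.camera("scene")
cv2.imwrite("pics/s21.png",cv2.resize(S["image"][150:250,190:280],None,fx=6,fy=6,interpolation=cv2.INTER_CUBIC))
s=manip.sense();print(s["ee_pos"],s["force"])
E
```

```text
time_s: 16.77
ee_pos: [0.5579, -0.0185, 0.0133]
ee_rot: [3.142, -0.0, 0.001]
force: [-1.5, -0.2, -0.4]
width: -0.0
time_s: 17.02
ee_pos: [0.5603, -0.0184, 0.0132]
ee_rot: [-3.142, -0.0, -0.001]
force: [-0.4, 0.3, -0.0]
width: 0.0001
[ 0.56029207 -0.01848063  0.01325531] [-0.51028057  0.59392791 -0.34472407]
```

View pics/s21.png

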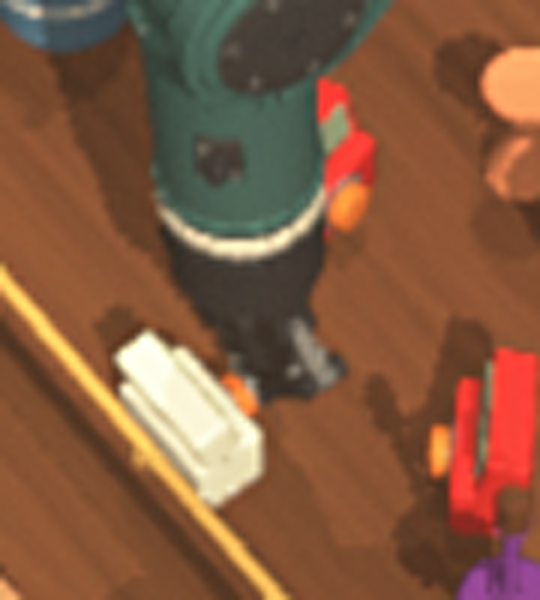

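```bash
python3 -m crank '[[0,0.15,0,0,0,0,0],[0,0.15,0,0,0,0,0],[0,0,0,0,0,0,0]]';python3 -m crank '[[0,0.1,0,0,0,0,0],[0,0.1,0,0,0,0,0],[0,0,0,0,0,0,0]]';python3 -m crank '[[0,0.1,0,0,0,0,0],[0,0.1,0,0,0,0,0],[0,0,0,0,0,0,0]]'
```

```text
time_s: 17.32
ee_pos: [0.5633, -0.0185, 0.0133]
ee_rot: [-3.142, -0.0, -0.001]
force: [-0.6, 0.3, -0.8]
width: -0.0001
time_s: 17.57
ee_pos: [0.5652, -0.0185, 0.0132]
ee_rot: [-3.142, -0.0, -0.001]
force: [-1.2, 0.4, -0.3]
width: 0.0
time_s: 17.82
ee_pos: [0.5673, -0.0185, 0.0132]
ee_rot: [-3.142, -0.0, -0.001]
force: [-0.2, 0.3, -1.8]
width: 0.0
```

```bash
python3 -m crank '[[0,0.1,0,0,0,0,0],[0,0.1,0,0,0,0,0],[0,0,0,0,0,0,0]]';python3 -m crank '[[0,0.1,0,0,0,0,0],[0,0.1,0,0,0,0,0],[0,0,0,0,0,0,0]]';python3 -m crank '[[0,0.1,0,0,0,0,0],[0,0,0,0,0,0,0]]'
python3 - <<'E'
from plant import imaging, manip
from h import *
S=imaging.camera("scene")
cv2.imwrite("pics/s22.png",cv2.resize(S["image"][150:250,190:280],None,fx=6,fy=6,interpolation=cv2.INTER_CUBIC))
s=manip.sense();print(s["ee_pos"],s["force"])
E
```

```text
time_s: 18.07
ee_pos: [0.5694, -0.0185, 0.0132]
ee_rot: [-3.142, -0.0, -0.001]
force: [-0.2, 0.2, -0.8]
width: 0.0003
time_s: 18.32
ee_pos: [0.5707, -0.0184, 0.0132]
ee_rot: [-3.141, -0.0, 0.001]
force: [-2.7, -0.2, 2.1]
width: 0.0
time_s: 18.48
ee_pos: [0.5717, -0.0184, 0.0132]
ee_rot: [-3.141, -0.0, 0.001]
force: [-2.7, 0.3, 2.0]
width: 0.0001
[ 0.57160846 -0.0184149   0.0131686 ] [-1.67972423 -0.6072589   0.47112436]
```

View pics/s22.png

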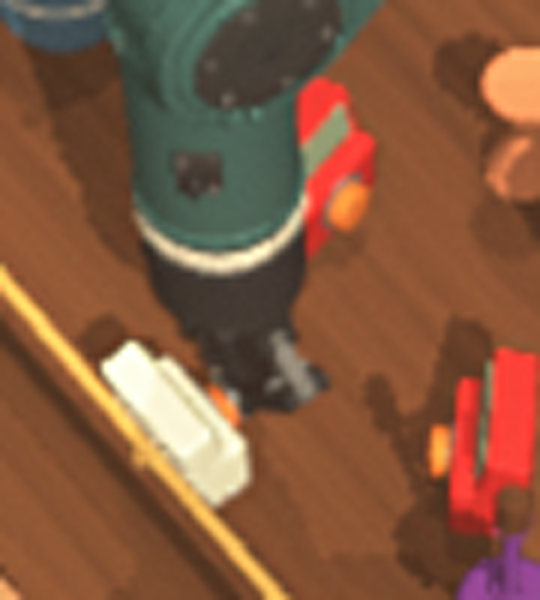

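```bash
python3 -m crank '[[0,0.1,0,0,0,0,0],[0,0,0,0,0,0,0]]';python3 -m crank '[[0,0.1,0,0,0,0,0],[0,0,0,0,0,0,0]]';python3 -m crank '[[0,0.1,0,0,0,0,0],[0,0,0,0,0,0,0]]'
```

```text
time_s: 18.7
ee_pos: [0.5727, -0.0184, 0.0131]
ee_rot: [-3.141, -0.0, 0.001]
force: [-3.3, 0.3, 2.1]
width: 0.0
time_s: 18.87
ee_pos: [0.5735, -0.0184, 0.0131]
ee_rot: [-3.141, -0.0, 0.001]
force: [-4.5, -0.7, 1.9]
width: -0.0002
time_s: 19.03
ee_pos: [0.5736, -0.0184, 0.0131]
ee_rot: [-3.141, -0.0, 0.004]
force: [-6.3, -0.6, 4.1]
width: -0.0
```

```bash
python3 -m crank '[[0,0.07,0,0,0,0,0],[0,0,0,0,0,0,0]]'; python3 -m crank '[[0,0.07,0,0,0,0,0],[0,0,0,0,0,0,0]]'
```

```text
time_s: 19.2
ee_pos: [0.5736, -0.0184, 0.013]
ee_rot: [-3.141, -0.0, 0.006]
force: [-8.7, -0.9, 5.7]
width: 0.0
time_s: 19.37
ee_pos: [0.5735, -0.0183, 0.0129]
ee_rot: [-3.141, -0.001, 0.008]
force: [-9.3, -1.8, 6.2]
width: -0.0002
```

Run:
```python
from plant import imaging, manip
from h import *
S=imaging.camera("scene")
cv2.imwrite("pics/s23.png",cv2.resize(S["image"][180:240,190:250],None,fx=10,fy=10,interpolation=cv2.INTER_CUBIC))
s=manip.sense();print(s["ee_pos"],s["force"])
```

```text
[ 0.57360718 -0.01832242  0.0129349 ] [-9.35134372 -1.97210192  5.08880974]
```

View pics/s23.png

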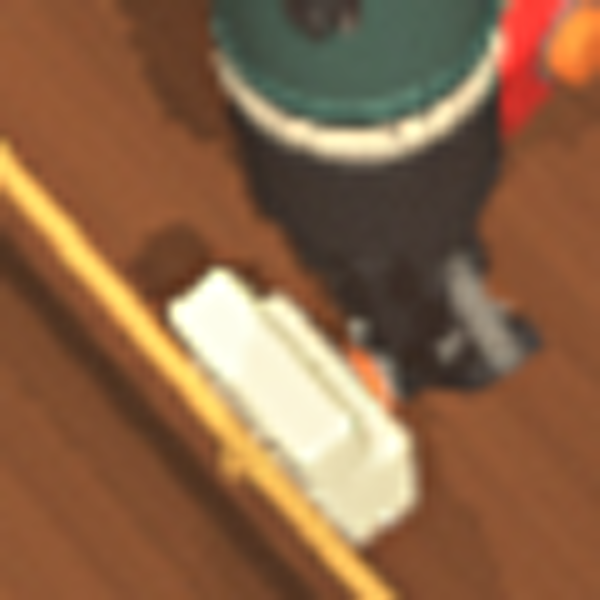

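```bash
python3 -m crank '[[0,-0.2,0,0,0,0,0],[0,-0.4,0,0,0,0,0],[0,-0.6,0,0,0,0,0],[0,-0.8,0,0,0,0,0],[0,-0.8,0,0,0,0,0]]';python3 -m crank '[[0,-0.3,0,-2,0,0,0],[0,0,0,-3,0,0,0],[0,0,0,-4,0,0,0],[0,0,0,-4,0,0,0],[0,0,0,-4,0,0,0]]';python3 -m crank '[[0,0,0,-4,0,0,0],[0,-3,0,-2,0,0,0],[0,-4,0,0,0,0,0],[0,0,0,0,0,0,0]]'
python3 - <<'E'
from plant import imaging, manip
from h import *
S=imaging.camera("scene");T=imaging.camera("top")
cv2.imwrite("pics/s24.png",S["image"]);cv2.imwrite("pics/t24.png",T["image"])
cv2.imwrite("pics/s25.png",cv2.resize(S["image"][180:240,190:250],None,fx=9,fy=9,interpolation=cv2.INTER_CUBIC))
cv2.imwrite("pics/t25.png",cv2.resize(T["image"][140:215,200:370],None,fx=4.5,fy=4.5,interpolation=cv2.INTER_CUBIC))
E
```

```text
time_s: 19.83
ee_pos: [0.549, -0.0186, 0.0135]
ee_rot: [3.141, 0.0, 0.004]
force: [0.2, 0.5, 0.0]
width: 0.0003
time_s: 20.25
ee_pos: [0.5447, -0.0184, 0.185]
ee_rot: [-3.141, 0.0, -0.001]
force: [1.2, -0.6, -0.2]
width: -0.0002
time_s: 20.58
ee_pos: [0.4672, -0.0174, 0.2431]
ee_rot: [-3.141, -0.001, 0.009]
force: [-0.9, 0.5, -1.7]
width: 0.0001
```

View pics/s24.png

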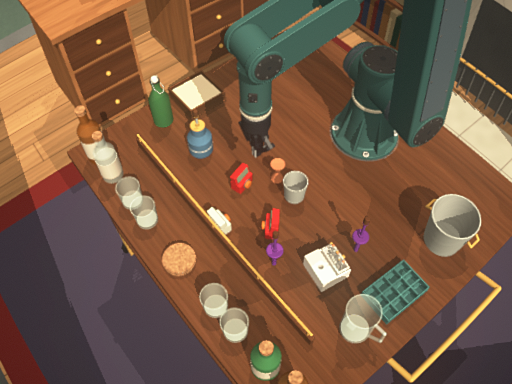

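View pics/s25.png

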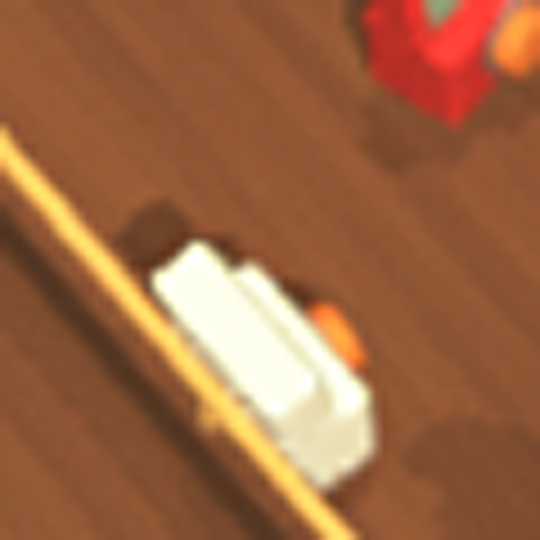

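View pics/t25.png

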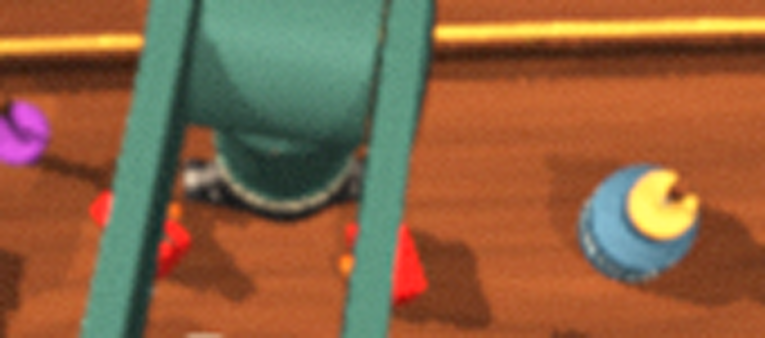

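Run:
```python
from plant import imaging, manip
from h import *
import pickle
S0,T0=pickle.load(open("cam0.pkl","rb"))
S=imaging.camera("scene")
g=lambda i:cv2.cvtColor(i,cv2.COLOR_BGR2GRAY)
for n,(l,t,r,b) in dict(flaskbody=(183,140,215,160),jug=(338,290,388,345),cup=(280,168,310,205),jigger=(268,155,288,182),tray=(362,258,430,322),bottle=(146,74,175,128),red1=(228,160,254,192),red2=(260,206,282,238),pur=(352,216,372,250)).items():
    tm=g(S0["image"][t:b,l:r]); r_=cv2.matchTemplate(g(S["image"][t-5:b+5,l-5:r+5]),tm,cv2.TM_CCOEFF_NORMED); k=cv2.minMaxLoc(r_); print(n,round(k[1],3),(k[3][0]-5,k[3][1]-5))
k=8;l,t=170,90
im=cv2.resize(S["image"][t:165,l:230],None,fx=k,fy=k,interpolation=cv2.INTER_CUBIC)
a=np.linspace(0,6.28,40)
for x,y,z,rr in [(.4855,-.2967,.13,.024),(.4855,-.2967,.196,.008),(.4855,-.2967,.166,.008),(.4855,-.2967,0,.041)]:
    p=(proj(S,np.c_[x+rr*np.cos(a),y+rr*np.sin(a),z+0*a])-[l,t]+.5)*k-.5; cv2.polylines(im,[np.round(p).astype(int)],True,(0,255,0),1)
cv2.imwrite("pics/s26.png",im); print(manip.sense()["time_s"])
```

```text
flaskbody 0.995 (0, 0)
jug 0.996 (0, 0)
cup 0.989 (0, 0)
jigger 0.988 (0, 0)
tray 0.968 (0, 0)
bottle 0.984 (0, 0)
red1 0.98 (0, 0)
red2 0.961 (0, 0)
pur 0.888 (0, 0)
20.7333
```

View pics/s26.png

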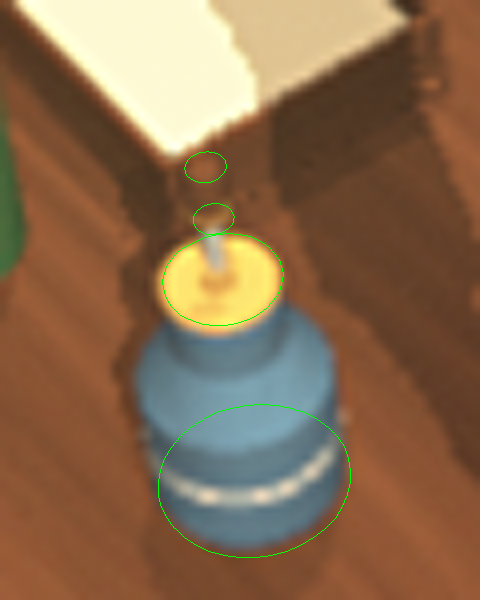

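```bash
python3 -c "
from plant import manip
print(manip.close_job())"
```

```text
the job is handed in; nothing more can be done
None
```

I put the steel infuser stick into the blue flask, then started the white timer. The job was handed in at about 20.7 s on the robot's clock.

**Stick:**
- I drew it out of the caddy by its knob and lowered it into the flask, holding it until the tip met the floor. That happened at the height I had worked out.
- The push force peaked at about 14 N. I eased off before letting go.
- The last pictures show the stick upright and the cap on the mouth.

**Timer:**
- I slid it about 44 mm to the rail and pressed the button with the timer braced there. It gave over about 4 mm and came to a hard stop, with the force rising to about 9 N, against the 4 N needed.
- After the fingers withdrew, the picture shows the button standing out again and the timer upright at the rail.

**Bystanders:** matching the before and after pictures showed no shift, to the pixel (about 2.5 mm), in the flask body, jug, cup, jigger, tray or bottle. The two red timers and the one purple stick I checked had not moved either. The match for that stick was weaker, at 0.89. I did not match the other purple stick, but it stands in the same place in the final picture.

**Disagreements and limits:**
- The cap started about 10 to 15 mm higher on the stem than its zero position, judging by the pictures. That made no difference to the result.
- The gripper read 14 mm on the 16 mm knob.
- I had no direct reading of the button's travel; "fully in" rests on the force and the position where it stopped.

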